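Tip a sealed specimen vial from its trough into the narrow-mouthed jar

TASK

The sealed specimen vial must go into the narrow-mouthed white jar without being touched by the gripper. Carry it lying in its steel tipping trough, keep the trough level until its turned-down lip is just inside the jar's mouth, and only then tilt it so the vial slides down into the jar with the lip still at the mouth. Then stand the empty trough on its feet on the bench, let go of it, and leave the jar upright about where it was and the other things where they are.

Things in the scene. Friction and masses are not known exactly. Their poses are not given: they have to be found in the camera images.
- trough: Steel tipping trough, 180 mm long, 0.32 kg. Origin on its underside (bench level), x towards the spout, z up. Open-topped channel x = -20 (closed) to 86 mm: floor top z = 20, floor 3 thick, 20 wide inside, 24 outside, walls up to z = 35. Front foot x = 24 to 36, z = 0 to 17, 30 wide. Tail block x = -75 to -20, up to z = 42, 28 wide, with the black handle fin on it.
- trough_bend (a point): Underside of the channel floor where it bends into the lip: x = 86, z = 17 mm in the trough's frame. From here the floor slopes down 30 degrees for 20 mm (the lip), same width, with 11 mm side walls, open at the end. The vial slides at about 18 to 26 degrees of trough tilt; about 45 degrees is sure. Axes as the trough.
- trough_grip (a point): Point to grip: in the black upright handle fin on the tail of the trough, at x = -47.5, z = 62 mm in the trough's frame. The fin is 12 mm thick across the trough (along its y), 50 mm long along x, from z = 42 to 84 mm. Axes as the trough.
- trough_lip (a point): Tip of the turned-down lip, bottom face, at x = 102.5, z = 8.5 mm in the trough's frame. Axes as the trough.
- vial: Sealed glass vial with a white cap, a cylinder 60 mm long, 16 mm diameter, about 30 g, lying lengthwise in the trough's channel. Origin at its middle, on its axis; x = its long axis, towards the cap.
- jar: White round jar with a neck, 100 mm high, body 84 mm diameter up to z = 60, shoulder to z = 76 mm, neck 58 mm outside; open on top. About 0.45 kg, loose. Origin at the centre of its underside, z up. It may stand in either of two places, the beaker in the other.
- jar_mouth (a point): Centre of the jar's round mouth, at rim height (100 mm above the bench). Mouth 50 mm inside diameter, wall 4 mm. Axes as the jar.
- beaker: Wide open steel beaker, 92 mm diameter, 62 mm high, loose. Not for the vial; leave it alone. Origin at the centre of its underside.
- slide_box: Closed blue slide box, 100 x 80 x 37 mm, loose; leave it alone. Origin at the centre of its underside.
- reagent: Closed amber reagent bottle, 56 mm diameter, 120 mm high, loose; leave it alone. Origin at the centre of its underside.
There are look-alikes about, which are no part of the job. Leave any green look-alike of the trough alone.

How it is judged:
On the way, in this order (a step that is already met when the one before it is completed fails the run):
1. the trough, still level (tilted under 20 degrees) and with the vial still lying in it, has its lip tip inside the jar's mouth, 2 to 30 mm below the rim (horizontal distance between trough_lip and jar_mouth below 0.023 m and z of trough_lip in the frame of jar_mouth between -0.03 and -0.002 m and angle between trough's own z axis and vertical below 0.35 rad and x of vial in the frame of trough between 0 and 0.075 m and z of vial in the frame of trough below 0.045 m and distance between vial and trough below 0.09 m), for 0.2 s.
2. the vial is down in the jar while the lip is still at the mouth (tip within 30 mm of its centre, at most 10 mm above the rim) (z of vial in the frame of jar between 0 and 0.06 m and horizontal distance between vial and jar below 0.038 m and horizontal distance between trough_lip and jar_mouth below 0.03 m and z of trough_lip in the frame of jar_mouth below 0.01 m), for 0.1 s.
At the end, for the whole second after the job is handed in: The vial is inside the jar (middle under 60 mm above its underside, within 38 mm of its axis); the jar is upright (3 degrees) on the bench within 50 mm of its start; the trough stands on its feet on the bench (3 degrees, 6 mm), released and at rest (z of vial in the frame of jar between 0 and 0.06 m and horizontal distance between vial and jar below 0.038 m and angle between jar's own z axis and vertical below 0.05 rad and height (world z) of each of jar, trough below 0.006 m and distance of jar from where it was at the start of the episode below 0.05 m and angle between trough's own z axis and vertical below 0.06 rad and linear speed of trough below 0.02 m/s and linear speed of vial below 0.03 m/s); the robot touches nothing.
It fails at once if the gripper touches the vial (contact force between the fingers and vial above 0.5 N).
It fails at once if the jar is tipped by more than 20 degrees or pushed more than 50 mm (angle between jar's own z axis and vertical above 0.35 rad or distance of jar from where it was at the start of the episode above 0.05 m).
It fails at once if the beaker, slide box or reagent bottle is moved more than 30 mm or tipped more than 20 degrees (distance of any of beaker, slide_box, reagent from where it was at the start of the episode above 0.03 m or angle between any of beaker, reagent, slide_box's own z axis and vertical above 0.35 rad).
It also fails if it takes over 72 s, if anything falls off the work surface, if the arm or the gripper's body presses on something with over 40 N, if the wrist force passes 120 N, or if a joint passes its speed limit or range.

ROBOT

A 6-joint arm with a two-finger parallel gripper is mounted at the origin on the work surface. World frame = base frame: x ahead of the robot, y to its left, z up, the work surface at z = 0. Lengths are in m, angles in rad, forces in N, time in s.
With the tool pointing down it reaches from about 0.35 to 0.975 m from the base axis. Payload 4.9 kg.
Tool frame: the origin (TCP) lies on the centre line of the jaws, within the pads' length; the fingertips stand 11 mm ahead of it and the grasp point (between the pads) lies 8 mm behind it (manip.finger_overhang is the distance from the TCP to the fingertips, in m); y points along the fingers, z is the direction in which the jaws open and shut, and the axes are right-handed (so a half turn about y gives the same grasp; the last joint's range is limited). The gripper opens to 85 mm and grips with 20 to 120 N. Pads are 22 mm wide; open, the fingers measure 114 mm over their backs; the gripper's body (76 mm by 85 mm) begins 54 mm behind the grasp point. The pads swing forward as they close: fully open they stand 13 mm farther back than shut.
Start: joints at [-1.416, 0.053, 1.613, -0, 1.476, -0.119], TCP at [0.169, -0.602, 0.242] pointing down, gripper open.
Joint ranges: [-3.01, 3.01], [-1.01, 2.22], [0.06, 2.58], [-1.02, 4.17], [0.09, 2.62], [-3.14, 3.14]. Speed limits (rad/s): [2.57, 2.57, 3.14, 3.14, 3.14, 3.14].

INTERFACE

Orientations are given as a unit quaternion [w, x, y, z].
In Python, from plant import readout, cams, workorder, manip gives the robot as it stands.
- The arm moves only by the tool play_rows, never from a script. Its arguments are lists of equal length, an entry for each row: "slide": the shift along the tool's x, y, z in cm, a list of three; "yaw": the turn about the tool's y in degrees; "grip": the closure, from -1 (fully open) to 1 (shut), so that 0 is half open. In form: {"slide": [[x, y, z], ...], "yaw": [yaw, ...], "grip": [grip, ...]}. A call has 1 to 12 rows; each row shifts and turns the commanded pose from where the row before left it, along the tool's axes as they then stand; what a row does not reach is not made up. A row lasts 1/10 s, in which the tool goes at most 50 mm and 8.59 degrees, less where a joint would pass 70% of its speed; a pose out of reach is approached as far as the arm can. A call with a gripper value outside its range is refused whole. The fingers move at their own pace and stop on an object; the grip force is fixed at half the most. Time passes only in rows, so rows that do not move let the fingers close. It gives the time, the measured TCP pose, the force and the opening at its end, in the units of the state.
- readout.state(): the state, without advancing time (a new reading comes with each control period).
- cams.grab_frame(name): name is "scene" or "top" or "wrist"; returns a dict with "image" (420x560x3 uint8, red, green, blue), "mtx" (3x3 intrinsics, pixels), "R" (3x3) and "t" (3): a world point X has camera coordinates R X + t; the wrist camera has in their place "mount" (4x4, takes a point from camera to tool coordinates, whose origin is the TCP and whose axes are the tool frame's). Camera axes: x right, y down, z forward; pixel columns grow to the right and rows downward; lengths in m; the calibration is good to about 2 mm. A picture is of the moment at which its call begins: read the wrist's pose just before it. There is no depth.
- workorder.job_done(): hands the job in, once; it reports no verdict.
The state is a dict: "time": time; "joint_pos": joint angles; "joint_vel": joint speeds; "joint_efforts": joint torques, N m; "tool_pos": TCP position; "tool_rot": TCP orientation; "contact_force": force on the tool from outside, world axes, zero at the start; "ft_torque": the same for the moment, N m; "gripper_width": opening from 0.0 (shut) to 1.0 (fully open).
Only numpy, scipy, OpenCV 4.12 (cv2) and the standard library are available. Lean on these libraries where they do the work, as an engineer would, in place of code of your own. Each camera call takes 0.05 s, during which the arm holds its last target.

## Working session

There is one attempt and no reset: what is moved stays moved. The work goes in short steps, Python scripts to look and compute and a tool call to move; the robot and the scene stay as the last step left them, time stands still between calls to the robot, and variables do not carry over. Pictures are saved under pics/ and viewed, and the job is handed in when it is done.

Besides the shell and the picture viewer there is one more tool, called after ">>>" in YAML: its name, and indented under it one key for each argument. play_rows: Moves the arm, as the interface text tells. Its arguments: {"type":"object","properties":{"slide":{"type":"array","items":{"type":"array","items":{"type":"number"}}},"yaw":{"type":"array","items":{"type":"number"}},"grip":{"type":"array","items":{"type":"number"}}},"required":["slide","yaw","grip"]}

```bash
mkdir -p pics; ls; python3 - <<'E'
from plant import readout,cams,manip
import cv2
print(readout.state()); print([a for a in dir(manip) if a[0]!='_'])
for n in("scene","top","wrist"):
    f=cams.grab_frame(n); cv2.imwrite(f"pics/{n}0.png",f["image"][:,:,::-1])
    print(n,{k:(v.round(4).tolist()) for k,v in f.items() if k!="image"})
E
```

```text
pics
{'time': 0.0, 'joint_pos': array([-1.41604363e+00,  5.33484290e-02,  1.61430042e+00, -3.23418281e-05,
        1.47599414e+00, -1.18994806e-01]), 'joint_vel': array([-2.01059568e-03, -1.45359674e-03,  8.89901009e-04, -4.04974047e-03,
       -5.82581711e-06,  1.40195093e-03]), 'joint_efforts': array([ 6.18452559e-04, -3.93681693e+01, -3.70175707e+01, -5.59476621e-05,
        7.15182090e-03,  7.80122036e-06]), 'tool_pos': array([ 0.16886488, -0.60112942,  0.24106439]), 'tool_rot': array([ 0.09645914, -0.09650782,  0.70121756, -0.6997684 ]), 'contact_force': array([-0.75125132,  0.00695842, -0.37931434]), 'ft_torque': array([0.01207469, 0.03020289, 0.03868278]), 'gripper_width': 1.0016421867540017}
['IKError', 'finger_overhang']
scene {'mtx': [[391.9367, 0.0, 277.1847], [0.0, 391.9367, 211.709], [0.0, 0.0, 1.0]], 'R': [[-0.0985, 0.9951, 0.0044], [0.5927, 0.0622, -0.803], [-0.7994, -0.0765, -0.5959]], 't': [0.0293, -0.2657, 1.4384]}
top {'mtx': [[456.5373, 0.0, 277.1208], [0.0, 456.5373, 211.6542], [0.0, 0.0, 1.0]], 'R': [[-0.0237, -0.9997, -0.0112], [-0.9862, 0.0252, -0.1635], [0.1637, 0.0072, -0.9865]], 't': [0.0352, 0.5628, 0.9103]}
wrist {'mtx': [[359.1048, 0.0, 275.9355], [0.0, 359.1048, 203.9183], [0.0, 0.0, 1.0]], 'mount': [[-0.0, 0.9595, 0.2817, -0.0724], [-0.0, -0.2817, 0.9595, -0.1313], [1.0, 0.0, 0.0001, 0.0011], [0.0, 0.0, 0.0, 1.0]]}
```

View pics/scene0.png

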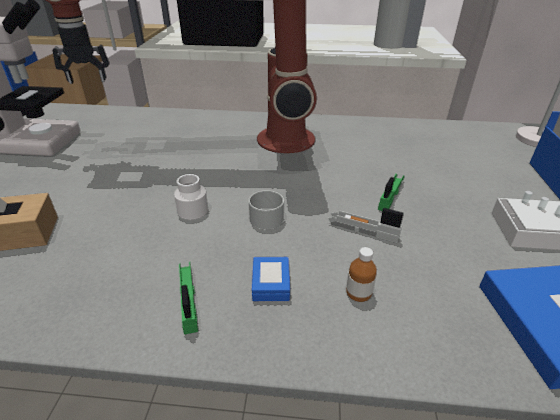

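View pics/top0.png

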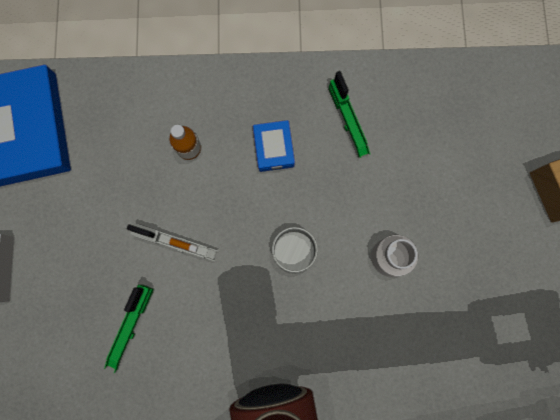

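View pics/wrist0.png

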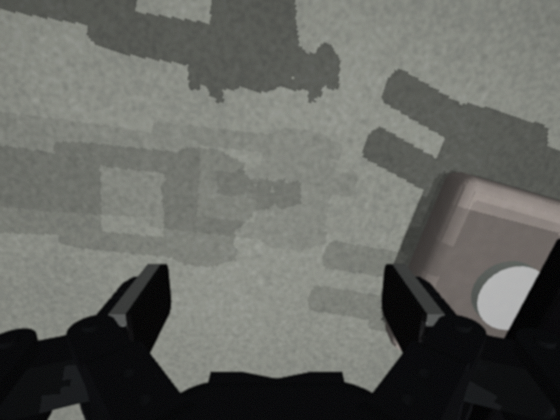

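The steel trough holds the vial and has an orange marking, with its fin at top-view (142,231) and its spout towards (213,254). The green look-alikes are at (350,115) and (130,325). The jar is at (398,255) because it has a neck, and the beaker is at (295,250). I'll measure these and check an enlarged crop.

```bash
cat > h.py <<'E'
import numpy as np,cv2
from plant import readout,cams,manip
def ray(f,uv,z):
    d=f["R"].T@np.linalg.inv(f["mtx"])@np.array([uv[0],uv[1],1.]); c=-f["R"].T@f["t"]
    return c+d*(z-c[2])/d[2]
def proj(f,X):
    p=f["mtx"]@(f["R"]@np.asarray(X)+f["t"]); return p[:2]/p[2]
def save(n,im,s=1):
    cv2.imwrite("pics/"+n,cv2.resize(im[:,:,::-1],None,fx=s,fy=s,interpolation=cv2.INTER_CUBIC))
E
python3 - <<'E'
from h import *
f=cams.grab_frame("top");im=f["image"]; g=cams.grab_frame("scene")
save("c1.png",im[205:285,115:235],6); save("c2.png",g["image"][170:250,320:420],6); save("c3.png",im[215:290,260:430],4)
roi=np.zeros(im.shape[:2],np.uint8); roi[215:250,120:165]=1
m=((im.max(2)<45)&(roi>0)).astype(np.uint8)
n,l,s,c=cv2.connectedComponentsWithStats(m); print(s,c)
i=1+s[1:,4].argmax(); r=cv2.minAreaRect(np.argwhere(l==i)[:,::-1].astype(np.float32)); print(r)
print("fin top",ray(f,r[0],.084))
E
```

```text
[[     0      0    560    420 235064]
 [   127    225     28     13    136]] [[279.5804717  209.48768421]
 [140.41176471 230.78676471]]
((140.56045532226562, 230.80856323242188), (28.155780792236328, 4.918478488922119), 17.52556800842285)
fin top [0.52530111 0.2957843  0.084     ]
```

View pics/c1.png

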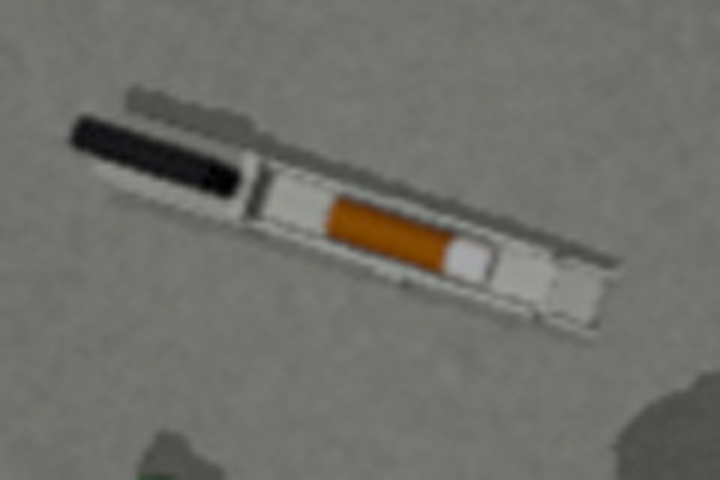

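View pics/c2.png

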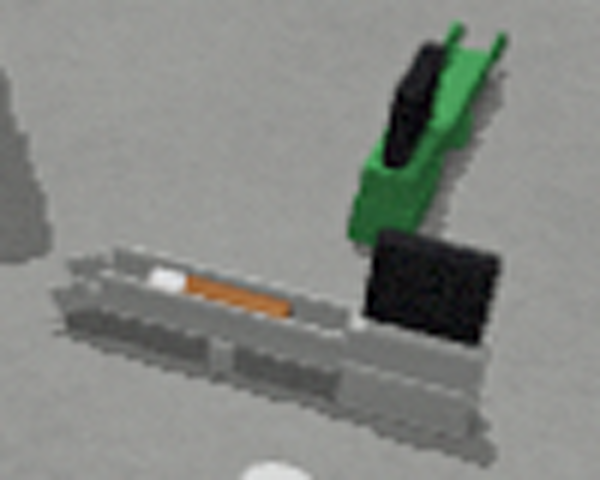

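View pics/c3.png

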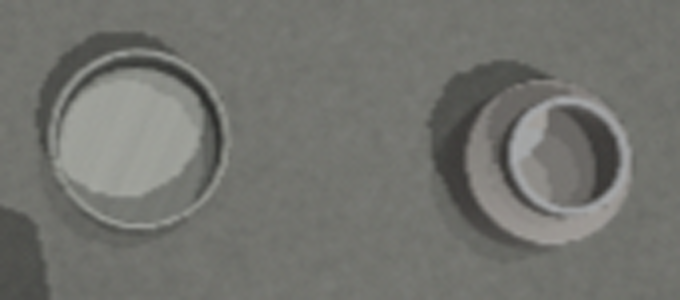

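```bash
python3 - <<'E'
from h import *
f=cams.grab_frame("top");im=f["image"].astype(int); g=cams.grab_frame("scene"); jm=g["image"].astype(int)
fin=ray(f,(140.56,230.81),.084)
m=((im[...,0]-im[...,2]>60)); m[:210]=0;m[280:]=0;m[:,:120]=0;m[:,240:]=0
p=np.argwhere(m)[:,::-1].astype(np.float32); r=cv2.minAreaRect(p); print(r)
v=ray(f,p.mean(0),.033); print("vial amber",v)
# fin axis
a=np.deg2rad(17.5256); d=np.array([np.cos(a),np.sin(a)])
e1=ray(f,np.array([140.56,230.81])+d*12,.084);e0=ray(f,np.array([140.56,230.81])-d*12,.084)
print("fin dir deg",np.rad2deg(np.arctan2(*(e1-e0)[[1,0]])), "fin->vial deg",np.rad2deg(np.arctan2(*(v-fin)[[1,0]])),np.linalg.norm((v-fin)[:2]),"fin len",np.linalg.norm(e1-e0)*28.2/24)
lip=ray(f,(215.4,255.2),.021); print("lip",lip,np.linalg.norm((lip-fin)[:2]),np.rad2deg(np.arctan2(*(lip-fin)[[1,0]])))
print("fin in scene",proj(g,fin))
rim=ray(f,(402.25,254),.1); print("rim",rim,proj(g,rim))
bk=ray(f,(294.5,249.7),.062); print("beaker",bk)
for n,uv in dict(box=(273,146),reag=(180,132)).items(): print(n,ray(f,uv,.037 if n=='box' else .12))
save("c4.png",g["image"][160:240,160:300],5)
E
```

```text
((179.14999389648438, 243.5500030517578), (20.23857307434082, 6.008327007293701), 18.434947967529297)
vial amber [0.5027577  0.22907679 0.033     ]
fin dir deg -108.75417211457935 fin->vial deg -108.66993424178398 0.07041362338088084 fin len 0.057590690439862875
lip [0.47738426 0.15469448 0.021     ] 0.14900443851743772 -108.7573319040521
fin in scene [389.99780348 210.30823774]
rim [ 0.46507326 -0.21990864  0.1       ] [187.23836666 179.54962782]
beaker [ 0.48161911 -0.01222908  0.062     ]
box [0.70955204 0.02692649 0.037     ]
reag [0.71725138 0.21070923 0.12      ]
```

View pics/c4.png

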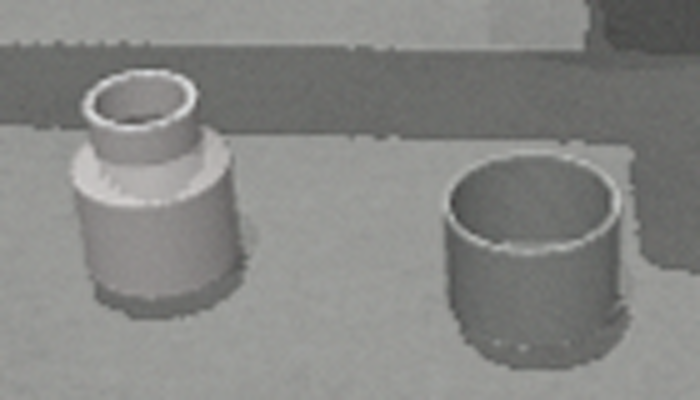

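```bash
cat >> h.py <<'E'
from scipy.spatial.transform import Rotation as Ro
def toolR(s): 
    q=s["tool_rot"]; return Ro.from_quat([q[1],q[2],q[3],q[0]]).as_matrix()
def plan(target,heading=None):
    """heading: trough x heading (deg); slide in tool axes cm BEFORE yaw, yaw deg"""
    s=readout.state(); R=toolR(s); d=(np.asarray(target)-s["tool_pos"])*100
    print("t",round(s["time"],2),"tcp",s["tool_pos"].round(4),"slide0",(R.T@d).round(2),end=" ")
    z=np.rad2deg(np.arctan2(R[1,2],R[0,2])); print("toolz deg",z.round(2),"tooly",R[:,1].round(3),end=" ")
    if heading is not None:
        e=(heading+90-z+90)%180-90  # world-z turn
        y=-e; print("yaw",round(y,2),"slide after yaw",((R@Ro.from_euler('y',y,degrees=True).as_matrix()).T@d).round(2))
    print("F",s["contact_force"].round(1),"w",round(s["gripper_width"],3),"j",s["joint_pos"].round(2))
E
python3 - <<'E'
from h import *
plan([.525,.296,.15],-108.7)
E
```

```text
t 0.35 tcp [ 0.169  -0.6016  0.242 ] slide0 [-58.54   9.24 -76.78] toolz deg -74.31 tooly [-0.  0. -1.] yaw -55.61 slide after yaw [-96.43   9.24   4.95]
F [1.  0.9 0.7] w 1.0 j [-1.42  0.05  1.61  0.    1.48 -0.12]
```

>>> play_rows:
  slide:
    - [0, 0, 0]
    - [0, 0, 0]
    - [0, 0, 0]
    - [0, 0, 0]
    - [0, 0, 0]
    - [0, 0, 0]
    - [0, 0, 0]
    - [-4, 0, 0.2]
    - [-4.5, 0, 0.2]
    - [-4.5, 0, 0.25]
    - [-4.5, 0, 0.25]
    - [-4.5, 0, 0.25]
  yaw: [-8, -8, -8, -8, -8, -8, -7.6, 0, 0, 0, 0, 0]
  grip: [-1, -1, -1, -1, -1, -1, -1, -1, -1, -1, -1, -1]

```text
time: 1.55
tool_pos: [0.2508, -0.3954, 0.2423]
tool_rot: [-0.412, 0.412, -0.575, 0.575]
contact_force: [1.0, 0.2, -0.3]
gripper_width: 0.998
```

>>> play_rows:
  slide:
    - [-4.5, 0, 0.25]
    - [-4.5, 0, 0.25]
    - [-4.5, 0, 0.25]
    - [-4.5, 0, 0.25]
    - [-4.5, 0, 0.25]
    - [-4.5, 0, 0.25]
    - [-4.5, 0, 0.25]
    - [-4.5, 0, 0.25]
    - [-4.5, 0, 0.25]
    - [-4.5, 0, 0.25]
    - [-4.5, 0, 0.25]
    - [-4.5, 0, 0.25]
  yaw: [0, 0, 0, 0, 0, 0, 0, 0, 0, 0, 0, 0]
  grip: [-1, -1, -1, -1, -1, -1, -1, -1, -1, -1, -1, -1]

```text
time: 2.75
tool_pos: [0.4525, 0.1069, 0.2427]
tool_rot: [-0.413, 0.412, -0.574, 0.575]
contact_force: [1.0, -0.2, 1.1]
gripper_width: 1.007
```

```bash
python3 - <<'E'
from h import *
plan([.525,.296,.15],-108.7)
E
```

```text
t 2.75 tcp [0.4525 0.1069 0.2427] slide0 [-20.23   9.27   0.8 ] toolz deg -18.68 tooly [ 0.001 -0.    -1.   ] yaw 0.02 slide after yaw [-20.23   9.27   0.79]
F [ 1.  -0.2  1.1] w 1.007 j [ 0.07 -0.35  1.97 -0.    1.52  0.4 ]
```

>>> play_rows:
  slide:
    - [-4, 0, 0.2]
    - [-4, 0.3, 0.2]
    - [-4, 2, 0.2]
    - [-4, 2, 0.2]
    - [-2.5, 2.5, 0]
    - [0, 2.3, 0]
    - [0, 0, 0]
    - [0, 0, 0]
  yaw: [0, 0, 0, 0, 0, 0, 0, 0]
  grip: [-0.3, -0.3, -0.3, -0.3, -0.3, -0.3, -0.3, -0.3]

```text
time: 3.55
tool_pos: [0.5188, 0.2773, 0.1512]
tool_rot: [0.412, -0.412, 0.575, -0.575]
contact_force: [0.3, 0.7, 0.9]
gripper_width: 0.651
```

```bash
python3 - <<'E'
from h import *
plan([.525,.296,.058],-108.7)
f=cams.grab_frame("wrist"); save("w1.png",f["image"])
E
```

```text
t 3.55 tcp [0.5188 0.2773 0.1512] slide0 [-1.98  9.32 -0.01] toolz deg -18.72 tooly [-0.001 -0.    -1.   ] yaw -0.02 slide after yaw [-1.98  9.32 -0.01]
F [0.3 0.7 0.9] w 0.651 j [ 0.36  0.04  1.78 -0.    1.32  0.69]
```

View pics/w1.png

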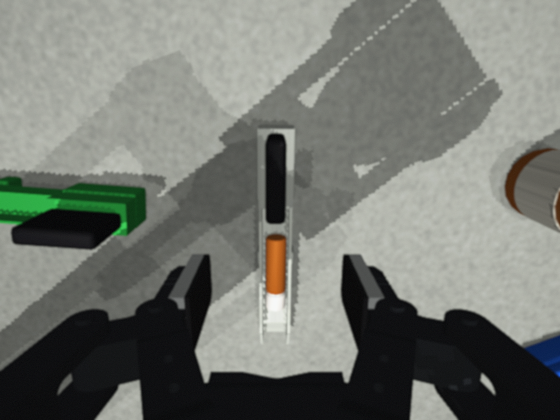

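>>> play_rows:
  slide:
    - [-1, 1.5, 0]
    - [-1, 2, 0]
    - [0, 2, 0]
    - [0, 2, 0]
    - [0, 1.2, 0]
    - [0, 0.6, 0]
    - [0, 0, 0]
    - [0, 0, 0]
  yaw: [0, 0, 0, 0, 0, 0, 0, 0]
  grip: [-0.3, -0.3, -0.3, -0.3, -0.3, -0.3, -0.3, -0.3]

```text
time: 4.4
tool_pos: [0.5263, 0.2966, 0.0597]
tool_rot: [-0.413, 0.411, -0.575, 0.575]
contact_force: [-0.5, -0.1, 0.5]
gripper_width: 0.644
```

>>> play_rows:
  slide:
    - [0, 0, 0]
    - [0, 0, 0]
    - [0, 0, 0]
    - [0, 0, 0]
    - [0, 0, 0]
  yaw: [0, 0, 0, 0, 0]
  grip: [0.5, 0.6, 0.66, 0.7, 0.74]

```text
time: 4.9
tool_pos: [0.5254, 0.2966, 0.0585]
tool_rot: [0.412, -0.412, 0.575, -0.575]
contact_force: [-1.5, -0.0, 1.6]
gripper_width: 0.136
```

>>> play_rows:
  slide:
    - [0, 0, 0]
    - [0, 0, 0]
    - [0, 0, 0]
  yaw: [0, 0, 0]
  grip: [0.76, 0.76, 0.76]

```text
time: 5.2
tool_pos: [0.5255, 0.2966, 0.0586]
tool_rot: [0.412, -0.412, 0.575, -0.575]
contact_force: [-2.3, 0.5, 3.2]
gripper_width: 0.132
```

>>> play_rows:
  slide:
    - [0, -0.3, 0]
    - [0, -0.4, 0]
    - [0, -0.5, 0]
    - [0, -0.6, 0]
    - [0, -0.6, 0]
    - [0, -0.6, 0]
    - [0, 0, 0]
    - [0, 0, 0]
  yaw: [0, 0, 0, 0, 0, 0, 0, 0]
  grip: [0.76, 0.76, 0.76, 0.76, 0.76, 0.76, 0.76, 0.76]

```text
time: 6.0
tool_pos: [0.5256, 0.2965, 0.0887]
tool_rot: [-0.412, 0.412, -0.575, 0.575]
contact_force: [-0.6, 0.3, -4.8]
gripper_width: 0.129
```

```bash
python3 - <<'E'
from h import *
plan([.525,.296,.058],-108.7)
f=cams.grab_frame("scene"); save("s2.png",f["image"][150:250,310:430],6)
E
```

```text
t 6.0 tcp [0.5256 0.2965 0.0887] slide0 [ 0.06  3.06 -0.05] toolz deg -18.71 tooly [ 0.001  0.    -1.   ] yaw -0.01 slide after yaw [ 0.06  3.06 -0.05]
F [-0.6  0.3 -4.8] w 0.129 j [ 0.39  0.14  1.78 -0.    1.21  0.72]
```

View pics/s2.png

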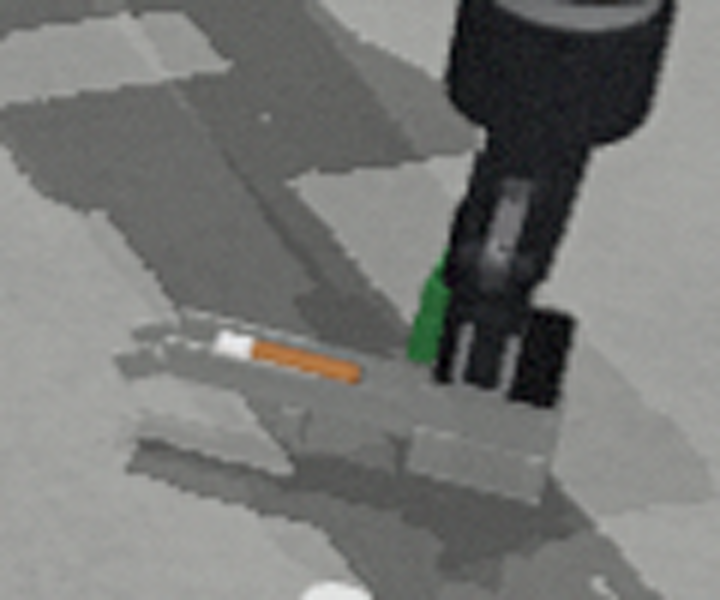

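>>> play_rows:
  slide:
    - [0, 0, 0]
    - [0, 0, 0]
    - [0, 0, 0]
  yaw: [0, 0, 0]
  grip: [0.74, 0.74, 0.74]

```text
time: 6.35
tool_pos: [0.5253, 0.2963, 0.088]
tool_rot: [0.412, -0.412, 0.575, -0.575]
contact_force: [0.0, 0.5, -2.9]
gripper_width: 0.13
```

```bash
cat >> h.py <<'E'
def sc(n,a=150,b=250,c=310,d=430,s=5):
    f=cams.grab_frame("scene"); save(n,f["image"][a:b,c:d],s); return f
E
python3 - <<'E'
from h import *
sc("s3.png"); plan([.525,.296,.058])
E
```

```text
t 6.4 tcp [0.5253 0.2964 0.0881] slide0 [ 0.04  3.01 -0.02] toolz deg -18.71 tooly [-0. -0. -1.] F [ 0.4  0.  -3.5] w 0.136 j [0.39 0.14 1.79 0.   1.21 0.72]
```

View pics/s3.png

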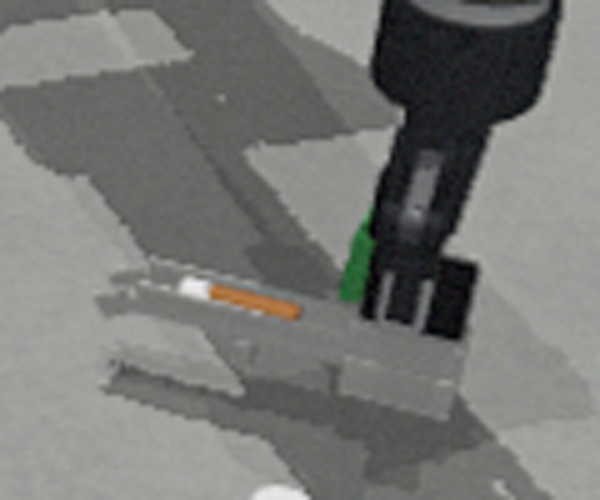

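>>> play_rows:
  slide:
    - [0, 0, 0]
    - [0, 0, 0]
    - [0, 0, 0]
  yaw: [0, 0, 0]
  grip: [0.73, 0.73, 0.73]

```text
time: 6.7
tool_pos: [0.5255, 0.2964, 0.0883]
tool_rot: [-0.412, 0.412, -0.575, 0.575]
contact_force: [-0.2, -1.0, -2.7]
gripper_width: 0.135
```

```bash
python3 - <<'E'
from h import *
sc("s4.png"); plan([.525,.296,.058])
E
```

```text
t 6.75 tcp [0.5255 0.2964 0.0883] slide0 [ 0.06  3.03 -0.03] toolz deg -18.71 tooly [ 0.  0. -1.] F [-0.2 -0.2 -3.9] w 0.133 j [0.39 0.14 1.79 0.   1.21 0.72]
```

View pics/s4.png

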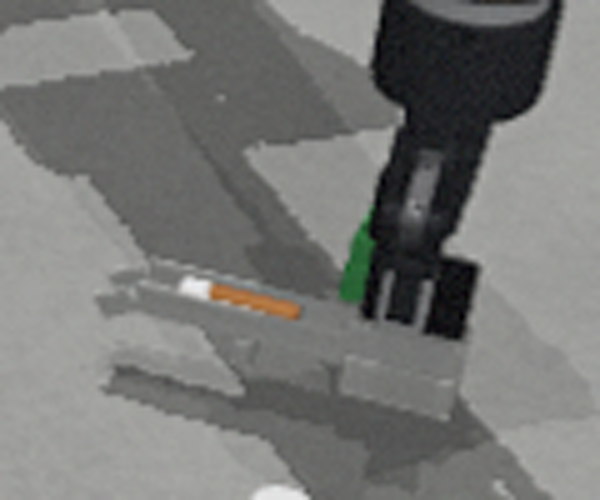

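>>> play_rows:
  slide:
    - [0, 0, 0]
    - [0, 0, 0]
  yaw: [0, 0]
  grip: [0.725, 0.725]

```text
time: 6.95
tool_pos: [0.5255, 0.2964, 0.0883]
tool_rot: [-0.412, 0.412, -0.575, 0.575]
contact_force: [0.5, -0.8, -3.1]
gripper_width: 0.138
```

>>> play_rows:
  slide:
    - [0, 0, 0]
    - [0, 0, 0]
  yaw: [0, 0]
  grip: [0.72, 0.72]

```text
time: 7.15
tool_pos: [0.5258, 0.2966, 0.0888]
tool_rot: [-0.412, 0.412, -0.575, 0.575]
contact_force: [-0.5, 0.4, -0.0]
gripper_width: 0.135
```

```bash
python3 - <<'E'
from h import *
sc("s5.png"); plan([.525,.296,.058])
E
```

```text
t 7.2 tcp [0.5259 0.2966 0.089 ] slide0 [ 0.09  3.1  -0.07] toolz deg -18.71 tooly [ 0.001  0.    -1.   ] F [-0.4  0.3 -1.3] w 0.138 j [0.39 0.14 1.78 0.   1.21 0.72]
```

View pics/s5.png

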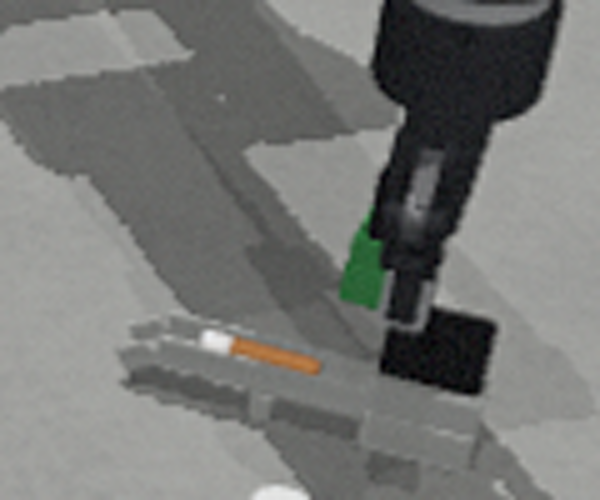

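It slipped straight down and landed back on its feet, so grip force can be set through the closure: 0.725 holds and 0.72 slips. The tool can't tilt, so the trough has to pivot in the jaws. I'll regrip on the upper rear corner of the fin, where a small patch and a long lever should let the nose droop well before the fin slips.

>>> play_rows:
  slide:
    - [0, 0, 0]
    - [0, 0, 0]
    - [0, -2, 0]
    - [0, -3, 0]
    - [0, -3, 0]
    - [0, -2, 0]
    - [0, 0, 0]
    - [0, 0, 0]
  yaw: [0, 0, 0, 0, 0, 0, 0, 0]
  grip: [0.3, -0.1, -0.1, -0.1, -0.1, -0.1, -0.1, -0.1]

```text
time: 8.0
tool_pos: [0.5255, 0.2964, 0.1883]
tool_rot: [-0.412, 0.412, -0.575, 0.575]
contact_force: [-0.2, -0.3, -0.6]
gripper_width: 0.552
```

```bash
python3 - <<'E'
from h import *
s=readout.state(); w=cams.grab_frame("wrist"); save("w2.png",w["image"])
R=toolR(s)
# wrist as R,t camera
M=np.eye(4);M[:3,:3]=R;M[:3,3]=s["tool_pos"]; W=M@w["mount"]; w["R"]=W[:3,:3].T; w["t"]=-W[:3,:3].T@W[:3,3]
im=w["image"]; m=((im.max(2)<40)).astype(np.uint8); m[300:]=0
n,l,st,c=cv2.connectedComponentsWithStats(m)
for i in range(1,n):
    if st[i,4]>150: print(st[i],c[i], ray(w,c[i],.084).round(4))
np.save("wm.npy",np.vstack([np.c_[w["R"],w["t"]]]))
plan([.525,.296,.058],-108.7); sc("s6.png")
E
```

```text
[ 268  139   16   75 1135] [275.74273128 175.8722467 ] [0.5336 0.3164 0.084 ]
[  55  220   86   35 2246] [ 98.47551202 236.80008905] [0.4016 0.3151 0.084 ]
[200 253  21  47 660] [212.22575758 281.20454545] [0.4645 0.2571 0.084 ]
[332 254  21  46 643] [339.80248834 281.55520995] [0.5526 0.227  0.084 ]
[161 265  35  35 444] [181.11486486 284.51801802] [0.442  0.2619 0.084 ]
[357 266  34  34 416] [370.66826923 284.85336538] [0.5733 0.2171 0.084 ]
t 8.05 tcp [0.5249 0.2962 0.187 ] slide0 [-0.   12.9   0.03] toolz deg -18.71 tooly [-0.002 -0.001 -1.   ] yaw -0.01 slide after yaw [-0.   12.9   0.03]
F [-0.2  0.  -0.4] w 0.551 j [ 0.39  0.04  1.72 -0.    1.38  0.72]
```

View pics/w2.png

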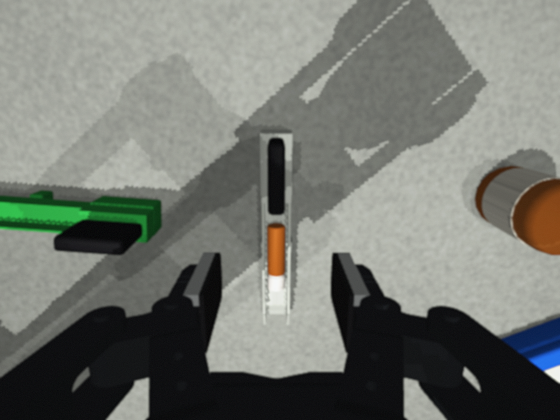

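View pics/s6.png

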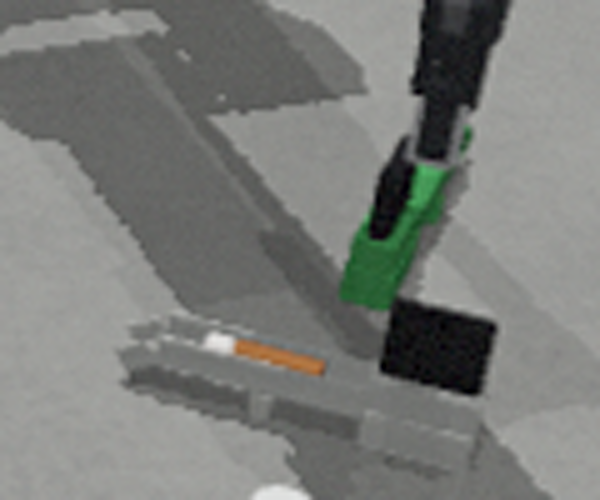

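```bash
python3 - <<'E'
from h import *
P=np.load("wm.npy"); 
s=readout.state()
w=dict(R=P[:,:3],t=P[:,3],mtx=np.array([[359.1048,0,275.9355],[0,359.1048,203.9183],[0,0,1]]))
h=np.deg2rad(-108.7);u=np.array([np.cos(h),np.sin(h),0])
a=ray(w,(275.9,213.8),.084);b=ray(w,(275.9,138.8),.042)
print("front-top",a,"rear-bottom",b,"len",(a-b)@u)
c=(a+b)/2; print("centre",c, "tcp-centre along/across",(s["tool_pos"]-c)@u,(s["tool_pos"]-c)@np.array([-u[1],u[0],0]))
f=cams.grab_frame("top");im=f["image"]; save("t6.png",im[190:280,110:240],6)
m=((im.max(2)<45)).astype(np.uint8); m[:215]=0;m[250:]=0;m[:,:120]=0;m[:,165:]=0
print(cv2.connectedComponentsWithStats(m)[2:])
E
```

```text
front-top [0.52512899 0.29116389 0.084     ] rear-bottom [0.54012131 0.33539546 0.042     ] len 0.046703336696528944
centre [0.53262515 0.31327968 0.063     ] tcp-centre along/across 0.018940055398161255 -0.002125927182751706
(array([[     0,      0,    560,    420, 235029],
       [   121,    222,     28,     14,    154],
       [   120,    238,      1,      3,      3],
       [   120,    242,      3,      8,     14]], dtype=int32), array([[279.6066996 , 209.48496569],
       [134.21428571, 228.50649351],
       [120.        , 239.        ],
       [120.57142857, 246.5       ]]))
```

View pics/t6.png

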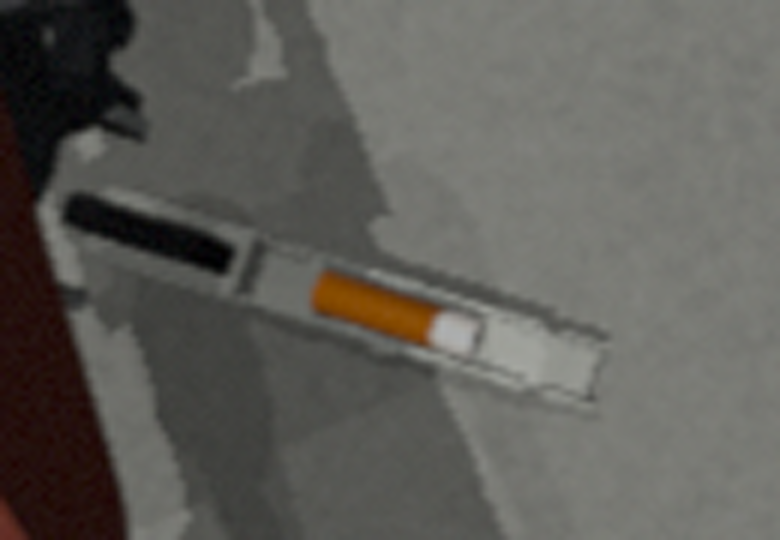

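>>> play_rows:
  slide:
    - [-1.5, 0, 0.1]
    - [-2, 2, 0]
    - [-0.95, 3, 0]
    - [0, 3, 0]
    - [0, 2.2, 0]
    - [0, 0, 0]
    - [0, 0, 0]
  yaw: [0, 0, 0, 0, 0, 0, 0]
  grip: [0, 0.2, 0.2, 0.2, 0.2, 0.2, 0.2]

```text
time: 8.85
tool_pos: [0.5405, 0.3386, 0.0856]
tool_rot: [0.412, -0.413, 0.575, -0.574]
contact_force: [0.0, 0.1, 0.8]
gripper_width: 0.398
```

```bash
python3 - <<'E'
from h import *
plan([.525,.296,.086],-108.7); sc("s7.png")
f=cams.grab_frame("wrist"); save("w7.png",f["image"][100:400,130:430],2)
E
```

```text
t 8.85 tcp [0.5405 0.3386 0.0856] slide0 [ 4.54 -0.03 -0.1 ] toolz deg -18.7 tooly [-0.001 -0.    -1.   ] yaw 0.0 slide after yaw [ 4.54 -0.03 -0.1 ]
F [0.  0.1 0.8] w 0.398 j [0.44 0.22 1.7  0.   1.22 0.77]
```

View pics/s7.png

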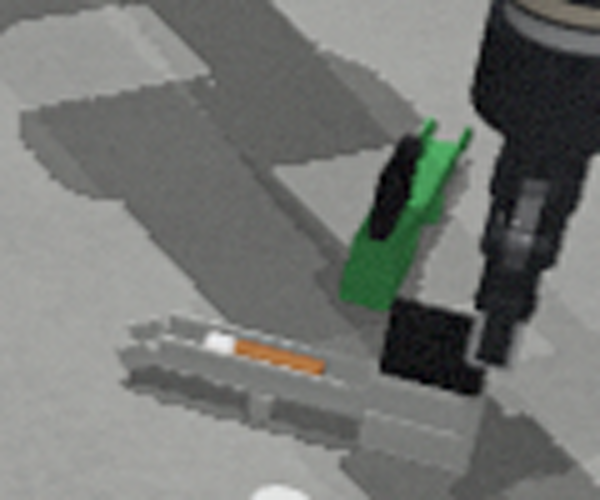

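View pics/w7.png

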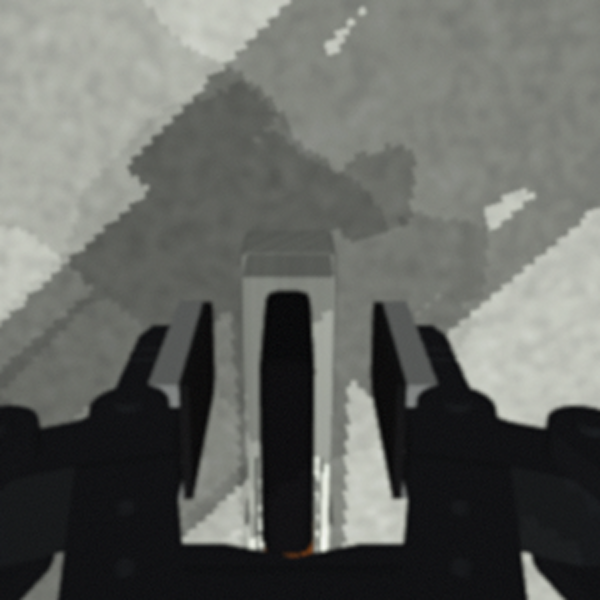

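>>> play_rows:
  slide:
    - [0, 0, 0]
    - [0, 0, 0]
    - [0, 0, 0]
    - [0, 0, 0]
    - [0, 0, 0]
  yaw: [0, 0, 0, 0, 0]
  grip: [0.5, 0.6, 0.66, 0.7, 0.74]

```text
time: 9.45
tool_pos: [0.5407, 0.3384, 0.0868]
tool_rot: [0.412, -0.412, 0.575, -0.575]
contact_force: [-1.0, -0.1, 2.4]
gripper_width: 0.134
```

```bash
python3 - <<'E'
from h import *
plan([.525,.296,.086],-108.7); sc("s8.png",180,240,350,430,9)
E
```

```text
t 9.45 tcp [0.5407 0.3384 0.0868] slide0 [ 4.52  0.08 -0.13] toolz deg -18.71 tooly [ 0.  0. -1.] yaw -0.01 slide after yaw [ 4.52  0.08 -0.13]
F [-1.  -0.1  2.4] w 0.134 j [0.44 0.22 1.7  0.   1.22 0.77]
```

View pics/s8.png

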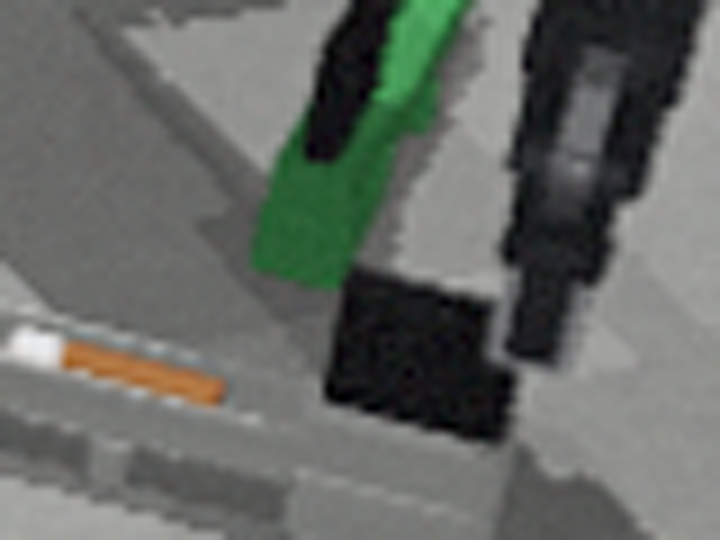

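>>> play_rows:
  slide:
    - [0, 0, 0]
    - [0, 0, 0]
    - [0, -0.3, 0]
    - [0, -0.4, 0]
    - [0, -0.5, 0]
    - [0, -0.5, 0]
    - [0, -0.5, 0]
    - [0, -0.3, 0]
    - [0, 0, 0]
    - [0, 0, 0]
  yaw: [0, 0, 0, 0, 0, 0, 0, 0, 0, 0]
  grip: [0.85, 0.95, 0.95, 0.95, 0.95, 0.95, 0.95, 0.95, 0.95, 0.95]

```text
time: 10.5
tool_pos: [0.5407, 0.3382, 0.1113]
tool_rot: [0.412, -0.412, 0.575, -0.575]
contact_force: [0.2, -0.1, -4.3]
gripper_width: 0.11
```

```bash
python3 - <<'E'
from h import *
plan([.525,.296,.086],-108.7); sc("s9.png")
E
```

```text
t 10.5 tcp [0.5407 0.3382 0.1113] slide0 [ 4.5   2.53 -0.13] toolz deg -18.71 tooly [ 0.  0. -1.] yaw -0.01 slide after yaw [ 4.5   2.53 -0.13]
F [ 0.2 -0.1 -4.3] w 0.11 j [0.44 0.19 1.69 0.   1.26 0.77]
```

View pics/s9.png

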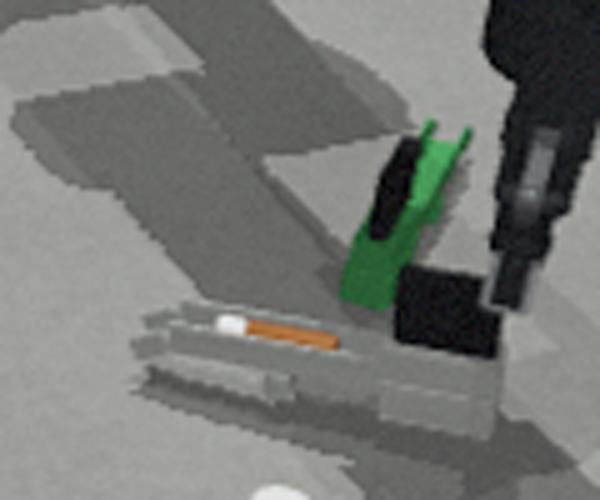

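>>> play_rows:
  slide:
    - [0, 0, 0]
    - [0, 0, 0]
    - [0, 0, 0]
    - [0, 0, 0]
  yaw: [0, 0, 0, 0]
  grip: [0.95, 0.95, 0.95, 0.95]

```text
time: 10.95
tool_pos: [0.5406, 0.3382, 0.1112]
tool_rot: [0.412, -0.412, 0.575, -0.575]
contact_force: [-0.6, -0.2, -3.6]
gripper_width: 0.109
```

```bash
python3 - <<'E'
from h import *
sc("s10.png")
a=cv2.imread("pics/s9.png").astype(int);b=cv2.imread("pics/s10.png").astype(int); d=np.abs(a-b).max(2); print((d>30).sum(), d.max())
E
```

```text
56 60
```

View pics/s10.png

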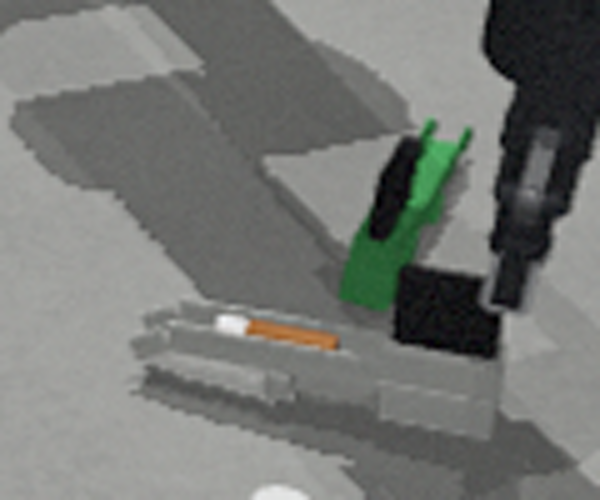

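>>> play_rows:
  slide:
    - [0, 0, 0]
    - [0, 0, 0]
    - [0, 0, 0]
    - [0, 0, 0]
  yaw: [0, 0, 0, 0]
  grip: [0.85, 0.85, 0.8, 0.8]

```text
time: 11.4
tool_pos: [0.5407, 0.3382, 0.1113]
tool_rot: [-0.412, 0.412, -0.575, 0.575]
contact_force: [-0.6, -0.5, -4.1]
gripper_width: 0.106
```

```bash
python3 - <<'E'
from h import *
sc("s11.png")
E
```

```text
(no output)
```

View pics/s11.png

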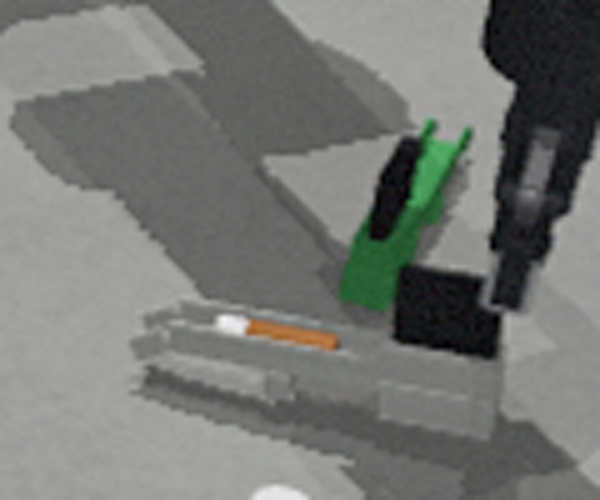

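>>> play_rows:
  slide:
    - [0, 0, 0]
    - [0, 0, 0]
    - [0, 0, 0]
  yaw: [0, 0, 0]
  grip: [0.78, 0.77, 0.77]

```text
time: 11.75
tool_pos: [0.5407, 0.3382, 0.1113]
tool_rot: [0.412, -0.412, 0.575, -0.575]
contact_force: [0.6, 1.0, -4.2]
gripper_width: 0.116
```

```bash
python3 - <<'E'
from h import *
sc("s12.png")
E
```

```text
(no output)
```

View pics/s12.png

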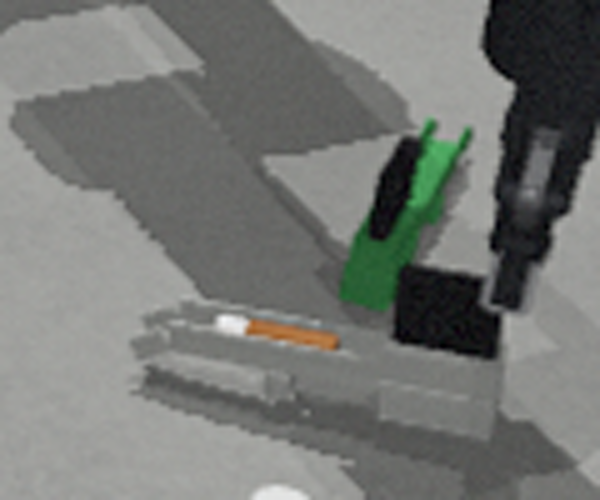

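>>> play_rows:
  slide:
    - [0, 0, 0]
    - [0, 0, 0]
  yaw: [0, 0]
  grip: [0.76, 0.75]

```text
time: 12.0
tool_pos: [0.5407, 0.3383, 0.1114]
tool_rot: [0.412, -0.412, 0.575, -0.575]
contact_force: [-0.9, 0.6, -3.5]
gripper_width: 0.129
```

```bash
python3 - <<'E'
from h import *
sc("s13.png")
a=cv2.imread("pics/s12.png").astype(int);b=cv2.imread("pics/s13.png").astype(int); d=np.abs(a-b).max(2); print((d>30).sum(), d.max())
E
```

```text
12630 139
```

>>> play_rows:
  slide:
    - [0, 0, 0]
    - [0, 0, 0]
  yaw: [0, 0]
  grip: [0.745, 0.745]

```text
time: 12.25
tool_pos: [0.5407, 0.3382, 0.1114]
tool_rot: [-0.412, 0.412, -0.575, 0.575]
contact_force: [-0.5, 0.1, -3.4]
gripper_width: 0.131
```

```bash
python3 - <<'E'
from h import *
sc("s14.png")
a=cv2.imread("pics/s12.png").astype(int);b=cv2.imread("pics/s14.png").astype(int); d=np.abs(a-b).max(2); print((d>30).sum(), d.max())
E
```

```text
12610 138
```

View pics/s14.png

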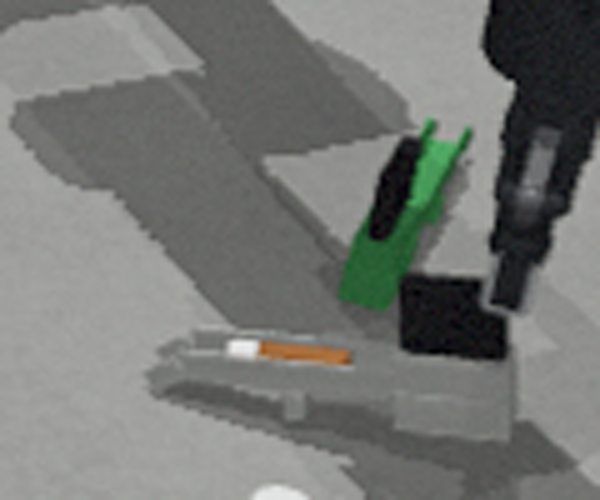

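Lifting 25 mm and easing the closure to 0.75 let the trough pivot nose-down to about 12° without slipping. Its centre of mass hangs below that grip, though, so the droop would stall. Gripping the upper rear corner of the tail block, close to centre-of-mass height, will let it pivot much further. I'll set the trough down flat and regrip there.

>>> play_rows:
  slide:
    - [0, 0.4, 0]
    - [0, 0.5, 0]
    - [0, 0.5, 0]
    - [0, 0.5, 0]
    - [0, 0.4, 0]
    - [0, 0.2, 0]
    - [0, 0, 0]
    - [0, 0, 0]
    - [-1.5, 0, 0]
    - [0, 0, 0]
  yaw: [0, 0, 0, 0, 0, 0, 0, 0, 0, 0]
  grip: [0.748, 0.748, 0.748, 0.748, 0.748, 0.748, 0.748, 0, 0, 0]

```text
time: 13.3
tool_pos: [0.5459, 0.3538, 0.0862]
tool_rot: [0.413, -0.412, 0.575, -0.574]
contact_force: [0.4, 0.4, -0.6]
gripper_width: 0.503
```

```bash
python3 - <<'E'
from h import *
plan([.525,.296,.086],-108.7); sc("s15.png",180,240,350,430,9)
s=readout.state(); w=cams.grab_frame("wrist"); save("w15.png",w["image"][100:400,130:430],2)
f=cams.grab_frame("top"); save("t15.png",f["image"][190:280,100:240],5)
E
```

```text
t 13.3 tcp [0.5459 0.3538 0.0862] slide0 [ 6.14  0.02 -0.13] toolz deg -18.67 tooly [ 0.     0.001 -1.   ] yaw 0.03 slide after yaw [ 6.14  0.02 -0.13]
F [ 0.4  0.4 -0.6] w 0.503 j [0.46 0.25 1.67 0.   1.22 0.79]
```

View pics/s15.png

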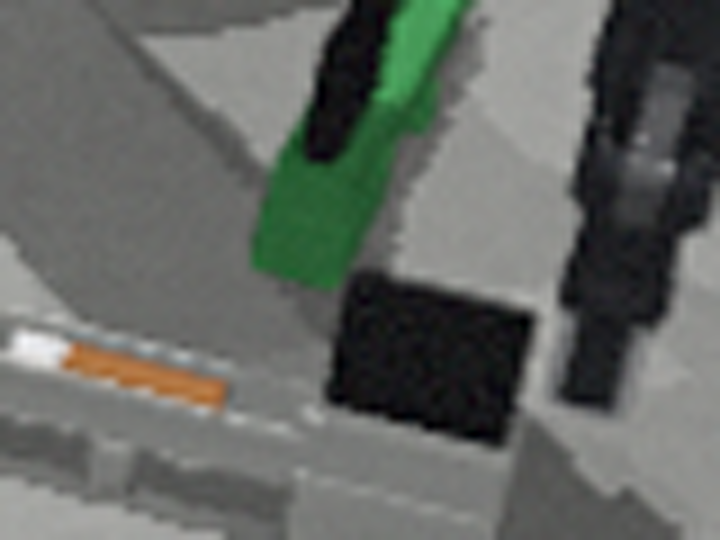

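View pics/w15.png

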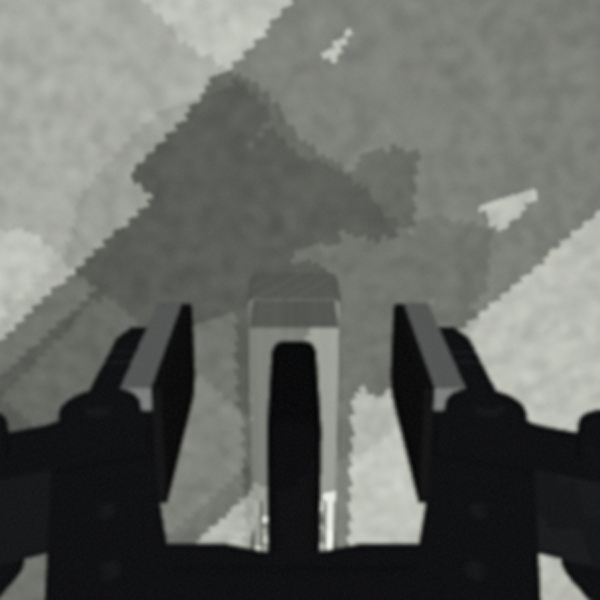

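View pics/t15.png

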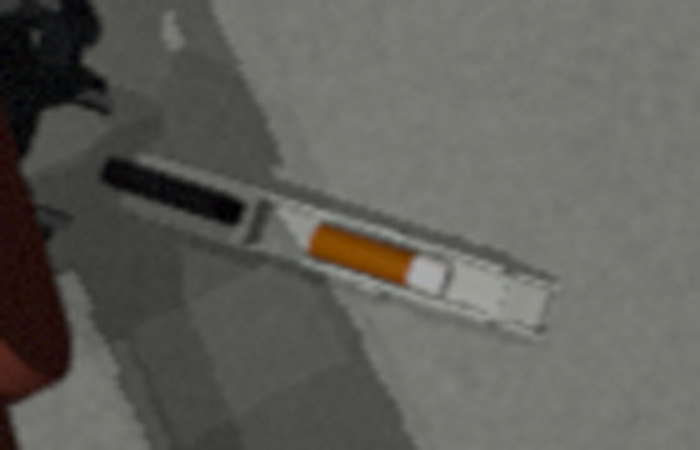

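```bash
cat >> h.py <<'E'
def wfix(w,s):
    M=np.eye(4);M[:3,:3]=toolR(s);M[:3,3]=s["tool_pos"]; W=M@w["mount"]; w["R"]=W[:3,:3].T; w["t"]=-W[:3,:3].T@W[:3,3]; return w
U=np.array([np.cos(np.deg2rad(-108.7)),np.sin(np.deg2rad(-108.7)),0]);N=np.array([-U[1],U[0],0])
E
python3 - <<'E'
from h import *
s=readout.state(); w=wfix(cams.grab_frame("wrist"),s)
for uv,z in(((277,263.5),.042),((277,249.),0),((277,271),.084)):
    p=ray(w,uv,z); print(p.round(4),"from tcp along",(p-s["tool_pos"])@U,"across",(p-s["tool_pos"])@N)
f=cams.grab_frame("top"); 
l=ray(f,(100+545/5,190+312/5),.020); print("lip",l,(l-s["tool_pos"])@U,(l-s["tool_pos"])@N)
E
```

```text
[0.5428 0.3392 0.042 ] from tcp along 0.013590062942676869 across 0.0018421616473998051
[0.5397 0.3297 0.    ] from tcp along 0.023495957610425177 across 0.0019546717111133052
[0.5481 0.3553 0.084 ] from tcp along -0.0033566468105121748 across 0.0017215372404412671
lip [0.48373453 0.16845907 0.02      ] 0.19421457316440047 0.0006428681890367832
```

>>> play_rows:
  slide:
    - [0.5, 1, 0.1]
    - [0.45, 1, 0.05]
    - [0, 1, 0]
    - [0, 0.6, 0]
    - [0, 0.5, 0]
    - [0, 0, 0]
    - [0, 0, 0]
    - [0, 0, 0]
    - [0, 0, 0]
    - [0, 0, 0]
  yaw: [0, 0, 0, 0, 0, 0, 0, 0, 0, 0]
  grip: [0, 0, 0, 0, 0, 0, 0.2, 0.28, 0.33, 0.37]

```text
time: 14.55
tool_pos: [0.5441, 0.3432, 0.0458]
tool_rot: [-0.412, 0.412, -0.575, 0.575]
contact_force: [0.5, -0.1, -0.2]
gripper_width: 0.314
```

```bash
python3 - <<'E'
from h import *
plan([.525,.296,.086],-108.7); sc("s16.png",180,240,350,430,9)
w=cams.grab_frame("wrist"); save("w16.png",w["image"][150:400,130:430],2)
E
```

```text
t 14.55 tcp [0.5441 0.3432 0.0458] slide0 [ 5.08 -4.03 -0.29] toolz deg -18.71 tooly [ 0.001  0.    -1.   ] yaw -0.01 slide after yaw [ 5.08 -4.03 -0.3 ]
F [ 0.5 -0.1 -0.2] w 0.314 j [0.45 0.28 1.7  0.   1.16 0.77]
```

View pics/s16.png

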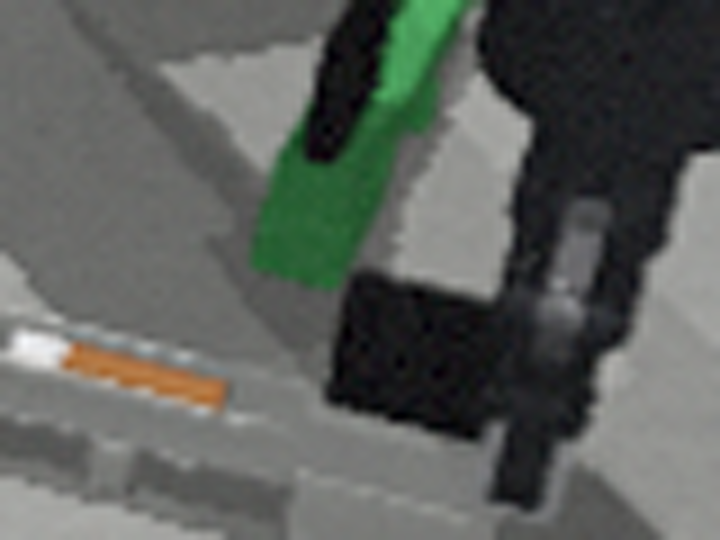

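View pics/w16.png

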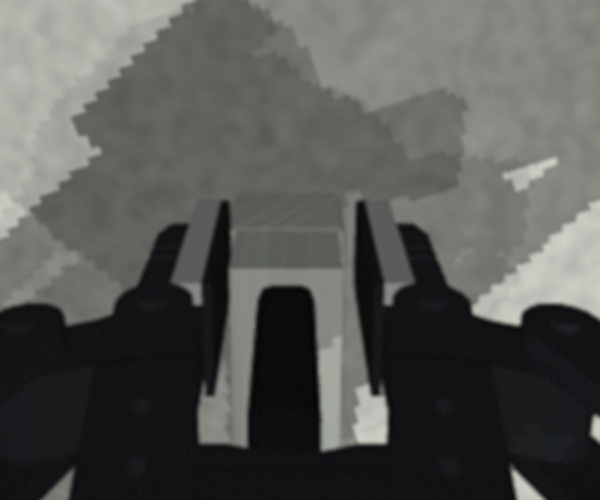

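>>> play_rows:
  slide:
    - [0, 0, 0]
    - [0.35, -0.2, 0]
    - [0, 0, 0]
    - [0, 0, 0]
    - [0, 0, 0]
    - [0, 0, 0]
  yaw: [0, 0, 0, 0, 0, 0]
  grip: [0.2, 0.2, 0.3, 0.36, 0.42, 0.45]

```text
time: 15.25
tool_pos: [0.5426, 0.3397, 0.0473]
tool_rot: [0.412, -0.412, 0.575, -0.575]
contact_force: [0.0, -0.7, 1.4]
gripper_width: 0.278
```

```bash
python3 - <<'E'
from h import *
plan([.525,.296,.086],-108.7); sc("s17.png",180,240,350,430,9)
w=cams.grab_frame("wrist"); save("w17.png",w["image"][150:400,130:430],2)
E
```

```text
t 15.25 tcp [0.5426 0.3397 0.0473] slide0 [ 4.7  -3.87 -0.27] toolz deg -18.72 tooly [-0. -0. -1.] yaw -0.02 slide after yaw [ 4.7  -3.87 -0.27]
F [ 0.  -0.7  1.4] w 0.278 j [0.44 0.28 1.71 0.   1.16 0.77]
```

View pics/s17.png

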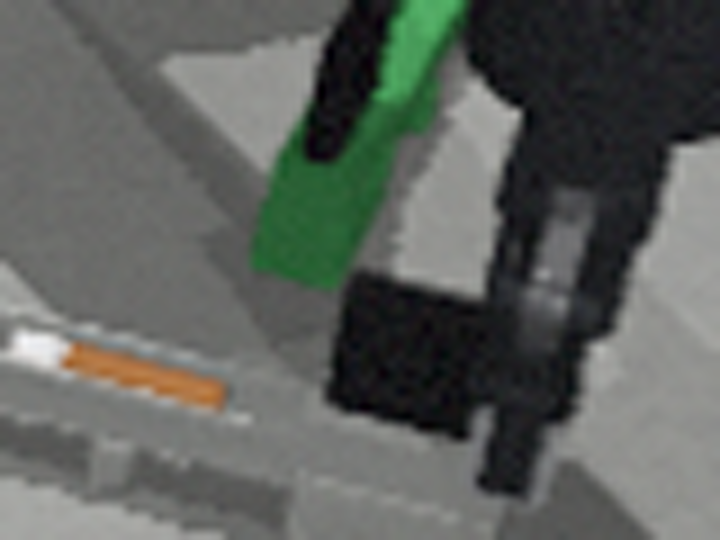

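View pics/w17.png

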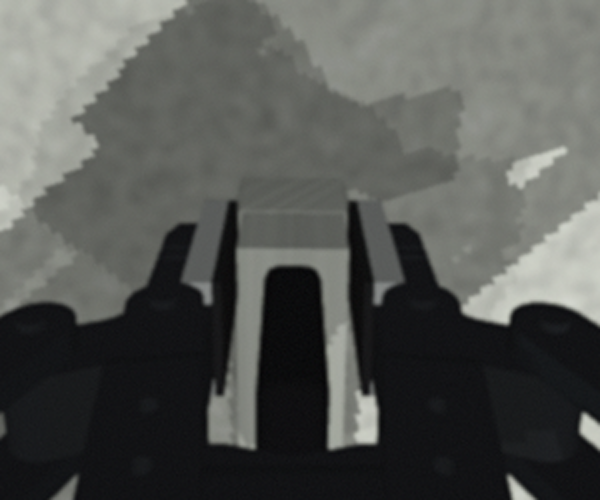

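>>> play_rows:
  slide:
    - [0, 0, 0]
    - [0, 0, 0]
    - [0, 0, 0]
    - [0, 0, 0]
  yaw: [0, 0, 0, 0]
  grip: [0.48, 0.5, 0.52, 0.54]

```text
time: 15.75
tool_pos: [0.5428, 0.3397, 0.0477]
tool_rot: [0.412, -0.412, 0.575, -0.575]
contact_force: [-3.3, -0.4, 4.5]
gripper_width: 0.243
```

```bash
python3 - <<'E'
from h import *
plan([.525,.296,.086],-108.7); sc("s18.png",180,240,350,430,9)
w=cams.grab_frame("wrist"); save("w18.png",w["image"][150:400,130:430],2)
E
```

```text
t 15.75 tcp [0.5428 0.3397 0.0477] slide0 [ 4.71 -3.83 -0.28] toolz deg -18.71 tooly [-0.  0. -1.] yaw -0.01 slide after yaw [ 4.71 -3.83 -0.28]
F [-3.3 -0.4  4.5] w 0.243 j [0.44 0.27 1.71 0.   1.16 0.77]
```

View pics/s18.png

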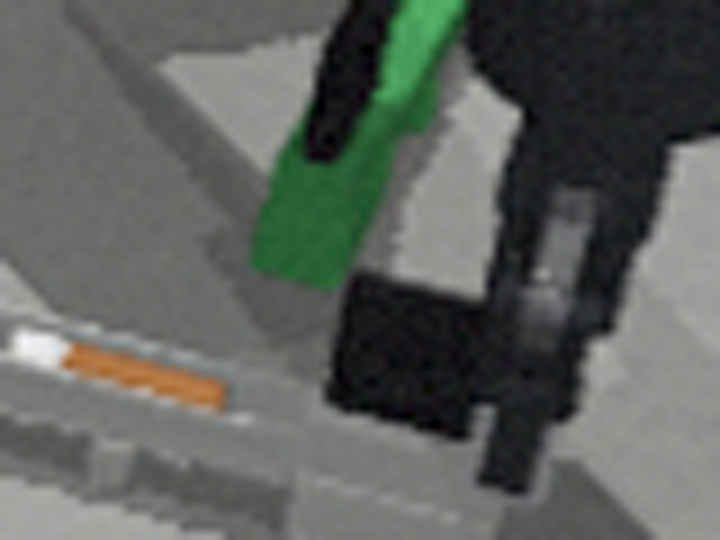

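View pics/w18.png

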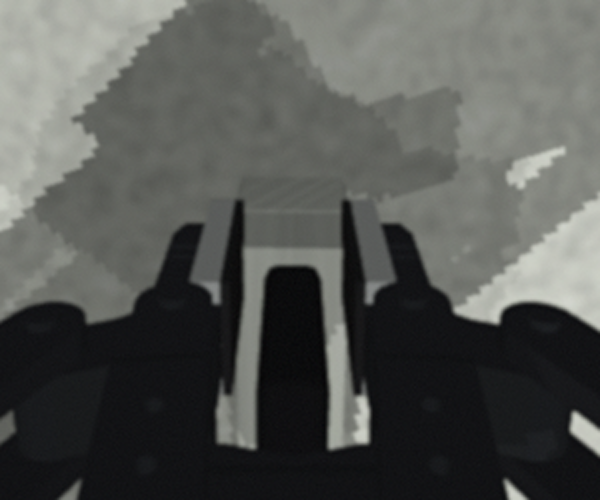

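>>> play_rows:
  slide:
    - [0, 0, 0]
    - [0, 0, 0]
    - [0, 0, 0]
    - [0, -0.3, 0]
    - [0, -0.4, 0]
    - [0, -0.5, 0]
    - [0, -0.5, 0]
    - [0, -0.5, 0]
    - [0, -0.3, 0]
    - [0, 0, 0]
    - [0, 0, 0]
  yaw: [0, 0, 0, 0, 0, 0, 0, 0, 0, 0, 0]
  grip: [0.65, 0.75, 0.8, 0.8, 0.8, 0.8, 0.8, 0.8, 0.8, 0.8, 0.8]

```text
time: 16.95
tool_pos: [0.5427, 0.3397, 0.0723]
tool_rot: [0.412, -0.412, 0.575, -0.575]
contact_force: [-0.9, -0.6, -4.3]
gripper_width: 0.243
```

```bash
python3 - <<'E'
from h import *
plan([.525,.296,.086],-108.7); sc("s19.png")
w=cams.grab_frame("wrist"); save("w19.png",w["image"][150:400,130:430],2)
E
```

```text
t 16.95 tcp [0.5427 0.3397 0.0723] slide0 [ 4.71 -1.37 -0.28] toolz deg -18.71 tooly [ 0.  0. -1.] yaw -0.01 slide after yaw [ 4.71 -1.37 -0.28]
F [-0.9 -0.6 -4.3] w 0.243 j [0.44 0.24 1.7  0.   1.2  0.77]
```

View pics/s19.png

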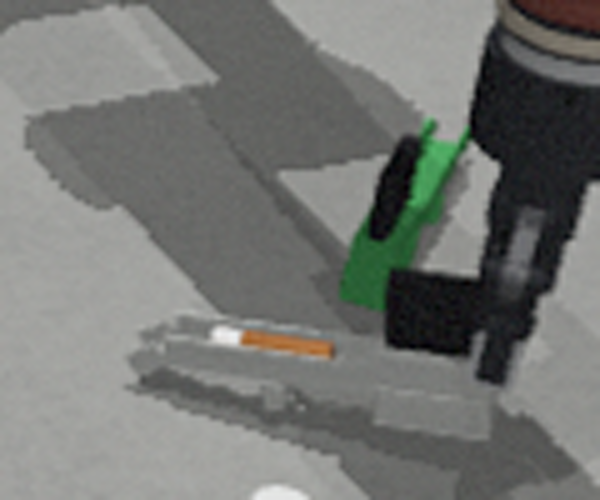

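View pics/w19.png

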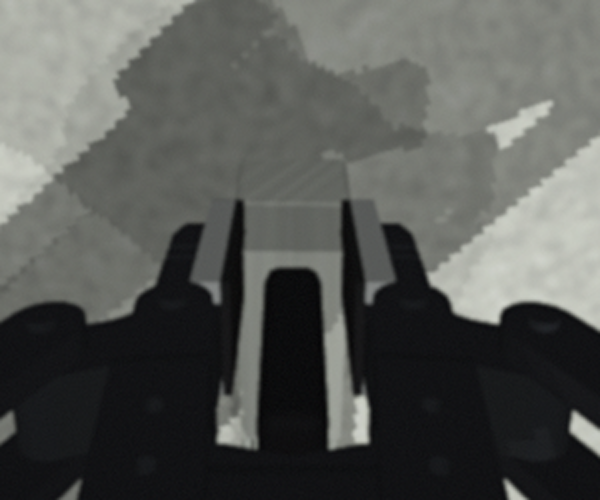

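>>> play_rows:
  slide:
    - [0, 0, 0]
    - [0, 0, 0]
    - [0, 0, 0]
    - [0, 0, 0]
  yaw: [0, 0, 0, 0]
  grip: [0.8, 0.8, 0.8, 0.8]

```text
time: 17.45
tool_pos: [0.5428, 0.3397, 0.0723]
tool_rot: [0.412, -0.412, 0.575, -0.575]
contact_force: [0.4, 0.1, -3.7]
gripper_width: 0.248
```

```bash
cat >> h.py <<'E'
def tilt(show=True):
    """nose-down tilt from the black fin bottom edge/vial amber: vial axis direction by amber+cap in scene view plane through trough axis"""
    f=cams.grab_frame("scene"); im=f["image"].astype(int)
    m=(im[...,0]-im[...,2]>60)&(im[...,0]>120); m[:150]=0
    n,l,st,c=cv2.connectedComponentsWithStats(m.astype(np.uint8))
    return f,st,c
E
python3 - <<'E'
from h import *
sc("s20.png")
a=cv2.imread("pics/s19.png").astype(int);b=cv2.imread("pics/s20.png").astype(int); d=np.abs(a-b).max(2); print((d>30).sum(), d.max())
f,st,c=tilt(); print(st,c)
E
```

```text
30 37
[[     0      0    560    420 233983]
 [     0    193     48     31    811]
 [   358    216     18      5     52]
 [   350    258     26     20    354]] [[280.23997897 209.41453439]
 [ 24.13686806 207.9568434 ]
 [366.82692308 218.11538462]
 [362.5960452  268.25988701]]
```

View pics/s20.png

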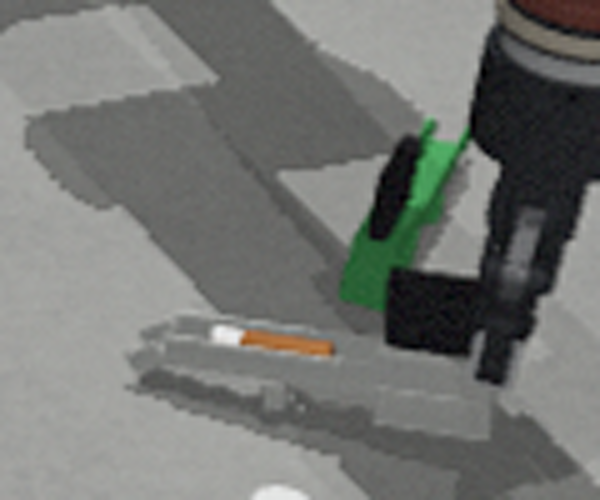

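```bash
cat >> h.py <<'E'
def vplane(f,uv,p0):
    d=f["R"].T@np.linalg.inv(f["mtx"])@np.array([uv[0],uv[1],1.]); c=-f["R"].T@f["t"]
    return c+d*((p0-c)@N)/(d@N)
def tl(f,a,b,p0):
    A=vplane(f,a,p0);B=vplane(f,b,p0); v=B-A
    print("A",A.round(4),"B",B.round(4),"len",np.linalg.norm(v).round(4),"tilt nose-down deg",np.rad2deg(np.arctan2(-v[2],v@U)).round(1))
E
python3 - <<'E'
from h import *
f=cams.grab_frame("scene"); p0=readout.state()["tool_pos"]
tl(f,(310+333/5,150+349/5),(310+212/5,150+335/5),p0)   # now
tl(f,(350+225/9,180+392/9),(350+8/9,180+345/9),p0)   # s18 flat
tl(f,(310+350/5,150+356/5),(310+227/5,150+348/5),p0)   # s14 drooped earlier
E
```

```text
A [0.5192 0.27   0.0483] B [0.4998 0.2128 0.0377] len 0.0614 tilt nose-down deg 9.9
A [0.5185 0.2681 0.0357] B [0.4988 0.2096 0.0324] len 0.0618 tilt nose-down deg 3.1
A [0.522  0.2783 0.0467] B [0.5026 0.2209 0.0321] len 0.0624 tilt nose-down deg 13.5
```

>>> play_rows:
  slide:
    - [0, 0, 0]
    - [0, 0, 0]
    - [0, 0, 0]
  yaw: [0, 0, 0]
  grip: [0.6, 0.56, 0.56]

```text
time: 17.9
tool_pos: [0.5428, 0.3397, 0.0723]
tool_rot: [-0.412, 0.412, -0.575, 0.575]
contact_force: [-0.8, -0.7, -3.8]
gripper_width: 0.244
```

```bash
cat >> h.py <<'E'
def vt(n,p0=None):
    f=cams.grab_frame("scene"); im=f["image"].astype(int); s=readout.state()
    if p0 is None: p0=s["tool_pos"]
    m=(im[...,0]-im[...,2]>60)&(im[...,0]>120); m[:130]=0;m[250:]=0;m[:,:100]=0
    k,l,st,c=cv2.connectedComponentsWithStats(m.astype(np.uint8))
    ok=[i for i in range(1,k) if 15<st[i,4]<140]
    print("t",round(s["time"],2),"w",round(s["gripper_width"],3),"F",s["contact_force"].round(1))
    for i in ok:
        p=np.argwhere(l==i)[:,::-1].astype(np.float32)
        vx,vy,x,y=cv2.fitLine(p,cv2.DIST_L2,0,.01,.01).ravel(); q=((p-[x,y])@[vx,vy]); 
        a=np.array([x,y])+q.max()*np.array([vx,vy]); b=np.array([x,y])+q.min()*np.array([vx,vy])
        if a[0]<b[0]: a,b=b,a
        print(c[i].round(1),end=" "); tl(f,a,b,p0)
    save(n+".png",f["image"][150:250,310:430],5)
E
python3 - <<'E'
from h import *
vt("s21")
E
```

```text
t 17.95 w 0.241 F [-0.2  0.1 -3.1]
[261.4 137.3] A [ 0.4191 -0.0257  0.2291] B [ 0.4171 -0.0316  0.1888] len 0.0408 tilt nose-down deg 81.2
[366.7 218.1] A [0.518  0.2664 0.0487] B [0.5043 0.226  0.0426] len 0.0431 tilt nose-down deg 8.1
```

>>> play_rows:
  slide:
    - [0, 0, 0]
    - [0, 0, 0]
  yaw: [0, 0]
  grip: [0.54, 0.54]

```text
time: 18.15
tool_pos: [0.5427, 0.3397, 0.0723]
tool_rot: [0.412, -0.412, 0.575, -0.575]
contact_force: [-1.0, -0.6, -3.9]
gripper_width: 0.24
```

```bash
python3 - <<'E'
from h import *
vt("s22")
E
```

```text
t 18.2 w 0.244 F [-0.1  0.4 -3.3]
[261.4 137.1] A [ 0.4193 -0.0251  0.2293] B [ 0.4169 -0.0321  0.1893] len 0.0407 tilt nose-down deg 79.6
[366.7 218.1] A [0.518  0.2664 0.0487] B [0.5043 0.226  0.0426] len 0.0431 tilt nose-down deg 8.1
```

>>> play_rows:
  slide:
    - [0, 0, 0]
    - [0, 0, 0]
  yaw: [0, 0]
  grip: [0.525, 0.525]

```text
time: 18.4
tool_pos: [0.5427, 0.3397, 0.0723]
tool_rot: [0.412, -0.412, 0.575, -0.575]
contact_force: [-0.2, 0.7, -3.2]
gripper_width: 0.24
```

```bash
python3 - <<'E'
from h import *
vt("s23")
E
```

```text
t 18.45 w 0.245 F [-0.1  0.7 -3.7]
[261.5 137.2] A [ 0.4191 -0.0255  0.2291] B [ 0.4174 -0.0308  0.1917] len 0.0378 tilt nose-down deg 81.5
[366.8 218.1] A [0.518  0.2664 0.0486] B [0.5044 0.2264 0.0426] len 0.0427 tilt nose-down deg 8.1
```

>>> play_rows:
  slide:
    - [0, 0, 0]
    - [0, 0, 0]
  yaw: [0, 0]
  grip: [0.515, 0.515]

```text
time: 18.65
tool_pos: [0.5427, 0.3396, 0.0723]
tool_rot: [-0.412, 0.412, -0.575, 0.575]
contact_force: [0.5, 0.7, -3.2]
gripper_width: 0.244
```

```bash
python3 - <<'E'
from h import *
vt("s24")
E
```

```text
t 18.7 w 0.246 F [ 0.4 -0.4 -3.3]
[261.5 137.1] A [ 0.4194 -0.0249  0.2293] B [ 0.4171 -0.0315  0.1917] len 0.0383 tilt nose-down deg 79.5
[366.8 218.1] A [0.518  0.2664 0.0486] B [0.5044 0.2264 0.0426] len 0.0427 tilt nose-down deg 8.1
```

>>> play_rows:
  slide:
    - [0, 0, 0]
    - [0, 0, 0]
  yaw: [0, 0]
  grip: [0.507, 0.507]

```text
time: 18.9
tool_pos: [0.5428, 0.3396, 0.0723]
tool_rot: [-0.412, 0.412, -0.575, 0.575]
contact_force: [0.5, -0.1, -3.8]
gripper_width: 0.244
```

```bash
python3 - <<'E'
from h import *
vt("s25")
E
```

```text
t 18.95 w 0.249 F [ 0.5 -0.6 -3.6]
[261.5 137.4] A [ 0.4193 -0.0252  0.2292] B [ 0.4172 -0.0313  0.1892] len 0.0404 tilt nose-down deg 80.9
[366.7 218.1] A [0.518  0.2664 0.0487] B [0.5043 0.226  0.0426] len 0.0431 tilt nose-down deg 8.1
```

>>> play_rows:
  slide:
    - [0, 0, 0]
    - [0, 0, 0]
  yaw: [0, 0]
  grip: [0.5, 0.5]

```text
time: 19.15
tool_pos: [0.5428, 0.3397, 0.0723]
tool_rot: [-0.412, 0.412, -0.575, 0.575]
contact_force: [0.4, 0.3, -2.7]
gripper_width: 0.252
```

```bash
python3 - <<'E'
from h import *
vt("s26")
E
```

```text
t 19.2 w 0.253 F [ 0.3  0.3 -3.3]
[261.5 137.3] A [ 0.4194 -0.0248  0.2293] B [ 0.4171 -0.0315  0.1893] len 0.0406 tilt nose-down deg 80.0
[367.3 219.6] A [0.5189 0.2691 0.046 ] B [0.5053 0.2289 0.0372] len 0.0433 tilt nose-down deg 11.7
```

>>> play_rows:
  slide:
    - [0, 0.4, 0]
    - [0, 0.5, 0]
    - [0, 0.5, 0]
    - [0, 0.5, 0]
    - [0, 0.4, 0]
    - [0, 0.2, 0]
    - [0, 0, 0]
    - [0, 0, 0]
    - [0, 0, 0]
    - [0, 0, 0]
  yaw: [0, 0, 0, 0, 0, 0, 0, 0, 0, 0]
  grip: [0.5, 0.5, 0.5, 0.5, 0.5, 0.5, 0.48, 0.6, 0.9, 1]

```text
time: 20.2
tool_pos: [0.5431, 0.3398, 0.0479]
tool_rot: [-0.412, 0.412, -0.575, 0.575]
contact_force: [-1.1, 0.5, 3.5]
gripper_width: 0.243
```

>>> play_rows:
  slide:
    - [0, -0.3, 0]
    - [0, -0.5, 0]
    - [0, -0.8, 0]
    - [0, -1.2, 0]
    - [0, -1.6, 0]
    - [0, -2, 0]
    - [0, -2, 0]
    - [0, -1.6, 0]
    - [0, -1, 0]
    - [0, -0.5, 0]
    - [0, 0, 0]
    - [0, 0, 0]
  yaw: [0, 0, 0, 0, 0, 0, 0, 0, 0, 0, 0, 0]
  grip: [1, 1, 1, 1, 1, 1, 1, 1, 1, 1, 1, 1]

```text
time: 21.4
tool_pos: [0.5422, 0.3394, 0.1612]
tool_rot: [0.411, -0.413, 0.575, -0.575]
contact_force: [0.7, 0.4, -3.4]
gripper_width: 0.242
```

```bash
python3 - <<'E'
from h import *
vt("s27")
f=cams.grab_frame("scene"); save("s28.png",f["image"][120:240,310:450],5)
f=cams.grab_frame("top"); save("t28.png",f["image"][180:280,90:250],5)
plan([.5,.3,.1])
E
```

```text
t 21.45 w 0.249 F [-0.4  0.1 -4. ]
[261.3 137.1] A [ 0.4186 -0.0254  0.229 ] B [ 0.4163 -0.0321  0.189 ] len 0.0407 tilt nose-down deg 79.9
[372.7 190.8] A [0.5178 0.2676 0.1324] B [0.5043 0.2278 0.123 ] len 0.0431 tilt nose-down deg 12.6
t 21.55 tcp [0.5421 0.3393 0.1609] slide0 [ 5.07  6.1  -2.72] toolz deg -18.71 tooly [-0.002 -0.001 -1.   ] F [ 1.1 -0.8 -4.2] w 0.242 j [0.44 0.15 1.65 0.   1.35 0.77]
```

View pics/s28.png

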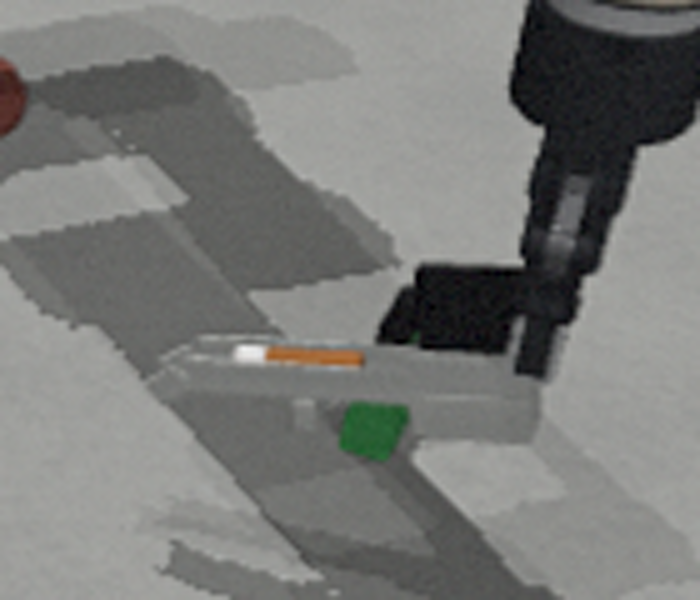

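View pics/t28.png

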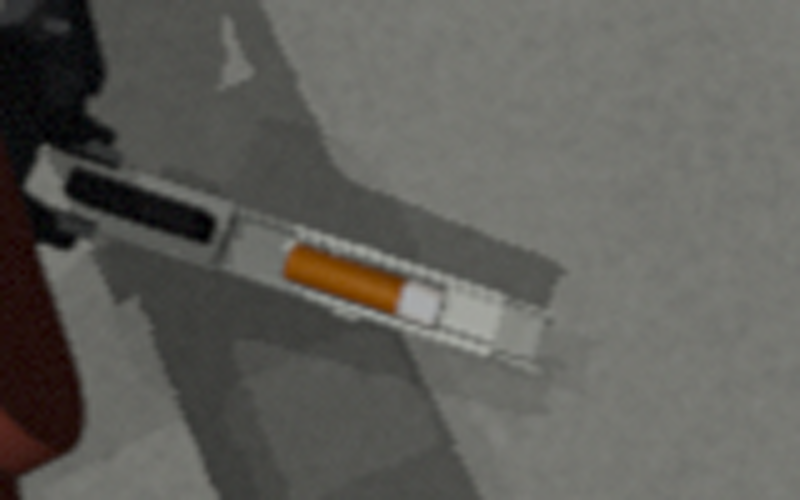

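```bash
python3 - <<'E'
from h import *
s=readout.state();p0=s["tool_pos"]
f=cams.grab_frame("top"); l=ray(f,(199.2,249.),.103); print("lip top end",l,(l-p0)@U,(l-p0)@N)
g=cams.grab_frame("scene")
for uv in((310+150/5,120+383/5),(310+162/5,120+397/5),(310+185/5,120+348/5)):
    p=vplane(g,uv,p0+N*.012); print(p.round(4),(p-p0)@U)
# two-view for cap front end: top (437,305)/5 ; scene (233,353)/5
def two(uv1,uv2):
    P1=f["mtx"]@np.c_[f["R"],f["t"]];P2=g["mtx"]@np.c_[g["R"],g["t"]]
    X=cv2.triangulatePoints(P1,P2,np.array(uv1,float).reshape(2,1),np.array(uv2,float).reshape(2,1)); return (X[:3]/X[3]).ravel()
A=two((90+437/5,180+303/5),(310+233/5,120+353/5));B=two((90+290/5,180+262/5),(310+364/5,120+358/5))
v=A-B;print("cap",A.round(4),"rear",B.round(4),np.linalg.norm(v),"tilt",np.rad2deg(np.arcsin(-v[2]/np.linalg.norm(v))),"heading",np.rad2deg(np.arctan2(v[1],v[0])),"along/across",(A-p0)@U,(A-p0)@N,(B-p0)@U)
j=two((402.25,254),(188,179.6));print("jar rim two-view",j)
vt("s29")
E
```

```text
lip top end [0.48424341 0.17440765 0.103     ] 0.17478245959077504 -0.00195721868708494
[0.4993 0.1754 0.0977] 0.16898482989372215
[0.5015 0.1819 0.0913] 0.162160369808455
[0.5041 0.1896 0.1225] 0.1539881179516757
cap [0.5    0.2135 0.1186] rear [0.5161 0.2695 0.1297] 0.05929462484851501 tilt 10.733477812295105 heading -105.98673938448653 along/across 0.13270092833285194 0.0004842781823945396 0.07450902318555314
jar rim two-view [ 0.46487858 -0.21908337  0.09999876]
t 21.7 w 0.249 F [-0.  -0.2 -3.6]
[261.  137.6] A [ 0.4184 -0.027   0.2286] B [ 0.4168 -0.0318  0.1889] len 0.04 tilt nose-down deg 82.8
[372.3 190.6] A [0.5181 0.2676 0.1325] B [0.5046 0.2276 0.1244] len 0.043 tilt nose-down deg 10.8
```

>>> play_rows:
  slide:
    - [0, -0.4, 0]
    - [0, -0.7, 0]
    - [0, -0.8, 0]
    - [0, -0.8, 0]
    - [0.3, -0.5, 0.1]
    - [0.7, -0.3, 0.2]
    - [1, 0, 0.3]
    - [1.4, 0, 0.4]
    - [1.8, 0, 0.5]
    - [2.1, 0, 0.6]
    - [2.4, 0, 0.6]
    - [2.4, 0, 0.7]
  yaw: [0, 0, 0, 0, 0, 0, 0, 0, 0, 0, 0, 0]
  grip: [1, 1, 1, 1, 1, 1, 1, 1, 1, 1, 1, 1]

```text
time: 22.9
tool_pos: [0.5354, 0.2119, 0.1967]
tool_rot: [0.412, -0.412, 0.575, -0.575]
contact_force: [0.2, -0.2, -3.3]
gripper_width: 0.247
```

>>> play_rows:
  slide:
    - [2.4, 0, 0.7]
    - [2.4, 0, 0.7]
    - [2.4, 0, 0.7]
    - [2.4, 0, 0.7]
    - [2.4, 0, 0.7]
    - [2.4, 0, 0.7]
    - [2.4, 0, 0.7]
    - [2.1, 0, 0.6]
    - [1.8, 0, 0.5]
    - [1.4, 0, 0.4]
    - [1, 0, 0.3]
    - [0.7, 0, 0.2]
  yaw: [0, 0, 0, 0, 0, 0, 0, 0, 0, 0, 0, 0]
  grip: [1, 1, 1, 1, 1, 1, 1, 1, 1, 1, 1, 1]

```text
time: 24.1
tool_pos: [0.5247, -0.0344, 0.1971]
tool_rot: [0.412, -0.412, 0.575, -0.575]
contact_force: [0.0, 0.1, -4.2]
gripper_width: 0.243
```

>>> play_rows:
  slide:
    - [0.3, 0, 0.1]
    - [0, 0, 0]
    - [0, 0, 0]
  yaw: [0, 0, 0]
  grip: [1, 1, 1]

```text
time: 24.4
tool_pos: [0.5251, -0.0361, 0.1972]
tool_rot: [0.412, -0.412, 0.575, -0.574]
contact_force: [-0.2, 0.0, -3.6]
gripper_width: 0.241
```

```bash
python3 - <<'E'
from h import *
plan([.5185,-.0645,.1625],-108.7)
vt("x")
f=cams.grab_frame("scene"); save("s30.png",f["image"][100:240,150:310],5)
f=cams.grab_frame("top"); save("t30.png",f["image"][180:300,280:440],5)
E
```

```text
t 24.4 tcp [ 0.5251 -0.0361  0.1972] slide0 [2.9  3.47 0.28] toolz deg -18.68 tooly [-0.  0. -1.] yaw 0.02 slide after yaw [2.9  3.47 0.28]
F [-0.2  0.  -3.6] w 0.241 j [-0.21 -0.15  1.89  0.    1.41  0.12]
t 24.45 w 0.24 F [ 0.1  0.9 -4.2]
[217.6 165.6] A [ 0.5011 -0.1071  0.1689] B [ 0.4872 -0.1482  0.1593] len 0.0445 tilt nose-down deg 12.5
```

View pics/s30.png

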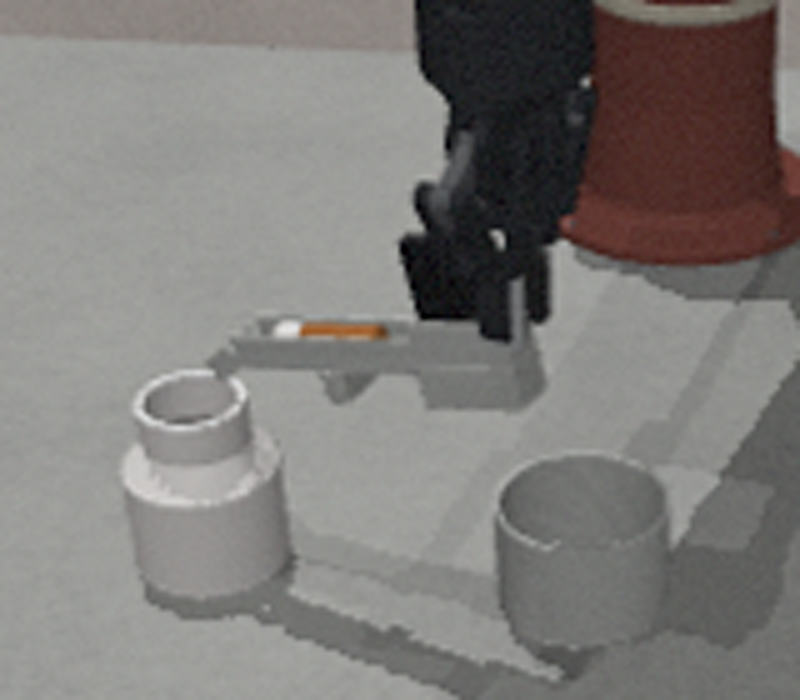

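View pics/t30.png

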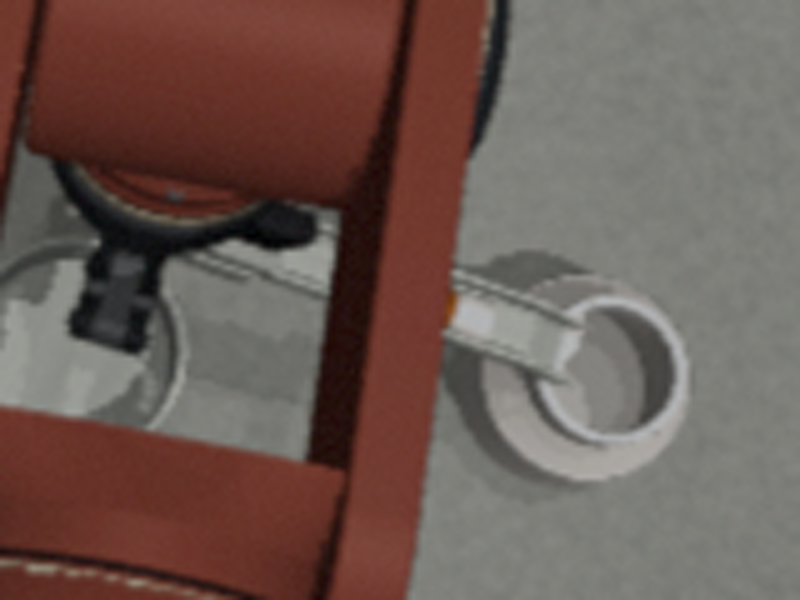

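```bash
python3 - <<'E'
from h import *
s=readout.state();p0=s["tool_pos"]
f=cams.grab_frame("top"); g=cams.grab_frame("scene")
for z in(.130,.137,.143):
    l=ray(f,(394.8,250.2),z); j=np.array([.465,-.2195,.1]); print(z,l.round(4),"lip from tcp",(l-p0)@U,(l-p0)@N,"jar-lip along/across",(j-l)@U,(j-l)@N)
P1=f["mtx"]@np.c_[f["R"],f["t"]];P2=g["mtx"]@np.c_[g["R"],g["t"]]
def two(a,b):
    X=cv2.triangulatePoints(P1,P2,np.array(a,float).reshape(2,1),np.array(b,float).reshape(2,1)); return (X[:3]/X[3]).ravel().round(4)
# lip end near(+x) wall top corner: top (585,322), scene near corner (210,355)?
print(two((280+582/5,180+322/5),(150+212/5,100+358/5)))
E
```

```text
0.13 [ 0.4706 -0.1985  0.13  ] lip from tcp 0.17139176731930977 0.00038271609976492463 jar-lip along/across 0.021630354900344505 0.0014412929359744748
0.137 [ 0.4701 -0.1968  0.137 ] lip from tcp 0.16991651311685305 -0.0006640423269626449 jar-lip along/across 0.023105609102801253 0.002488051362702041
0.143 [ 0.4696 -0.1953  0.143 ] lip from tcp 0.16865200951474732 -0.0015612638355862432 jar-lip along/across 0.02437011270490701 0.0033852728713256526
[ 0.4806 -0.1995  0.1349]
```

```bash
python3 - <<'E'
from h import *
f=cams.grab_frame("scene"); save("s31.png",f["image"][150:200,170:240],11)
E
```

```text
(no output)
```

View pics/s31.png

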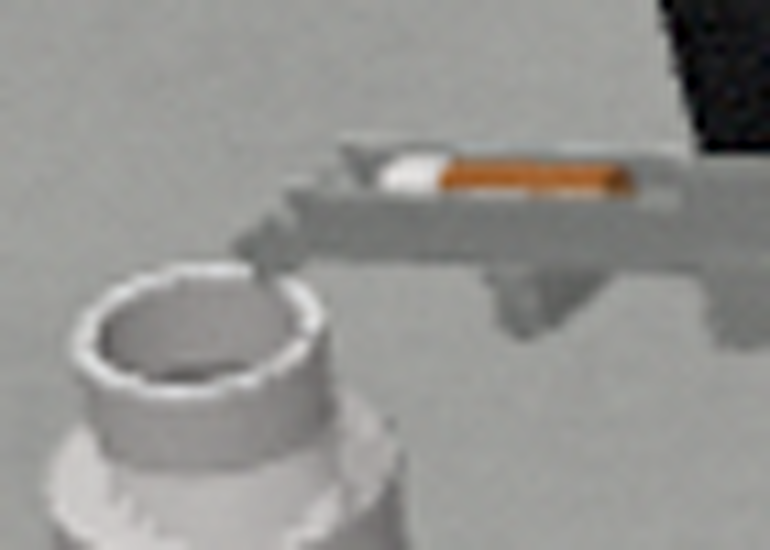

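```bash
python3 - <<'E'
from h import *
p0=readout.state()["tool_pos"]; g=cams.grab_frame("scene")
for uv in((193.8,175.9),(191.6,172.1),(196.3,167.3)):
    p=vplane(g,uv,p0+N*.011); print(p.round(4),(p-p0)@U)
E
```

```text
[ 0.4832 -0.1945  0.1238] 0.16327828966801453
[ 0.4816 -0.1993  0.1336] 0.1684434573564672
[ 0.4869 -0.1836  0.1516] 0.15185298450444318
```

>>> play_rows:
  slide:
    - [0.3, 0, 0]
    - [0.6, 0, 0.1]
    - [0.8, 0, 0.1]
    - [0.7, 0, 0]
    - [0.4, 0.2, 0]
    - [0.2, 0.4, 0]
    - [0, 0.6, 0]
    - [0, 0.6, 0]
    - [0, 0.6, 0]
    - [0, 0.4, 0]
    - [0, 0.3, 0]
    - [0, 0, 0]
  yaw: [0, 0, 0, 0, 0, 0, 0, 0, 0, 0, 0, 0]
  grip: [1, 1, 1, 1, 1, 1, 1, 1, 1, 1, 1, 1]

```text
time: 25.95
tool_pos: [0.5171, -0.0655, 0.1656]
tool_rot: [0.412, -0.412, 0.575, -0.574]
contact_force: [-0.2, 0.1, -3.7]
gripper_width: 0.249
```

>>> play_rows:
  slide:
    - [0, 0, 0]
    - [0, 0, 0]
  yaw: [0, 0]
  grip: [1, 1]

```text
time: 26.15
tool_pos: [0.5176, -0.0657, 0.1667]
tool_rot: [-0.412, 0.412, -0.574, 0.575]
contact_force: [0.4, 0.8, -4.5]
gripper_width: 0.244
```

```bash
python3 - <<'E'
from h import *
plan([.5185,-.0645,.1625],-108.7)
vt("x")
f=cams.grab_frame("scene"); save("s32.png",f["image"][140:220,160:270],7)
f=cams.grab_frame("top"); save("t32.png",f["image"][200:290,350:440],6)
E
```

```text
t 26.15 tcp [ 0.5176 -0.0657  0.1667] slide0 [-0.14  0.42  0.04] toolz deg -18.71 tooly [ 0.001 -0.    -1.   ] yaw -0.01 slide after yaw [-0.14  0.42  0.04]
F [ 0.4  0.8 -4.5] w 0.244 j [-0.27 -0.14  1.93 -0.    1.35  0.06]
t 26.2 w 0.244 F [-0.3 -0.5 -3.7]
[261.2 137.8] A [ 0.5359 -0.0118  0.2826] B [ 0.5355 -0.013   0.2514] len 0.0312 tilt nose-down deg 87.7
[207.2 174.1] A [ 0.4938 -0.1361  0.1382] B [ 0.4793 -0.1788  0.1287] len 0.0461 tilt nose-down deg 11.9
```

View pics/s32.png

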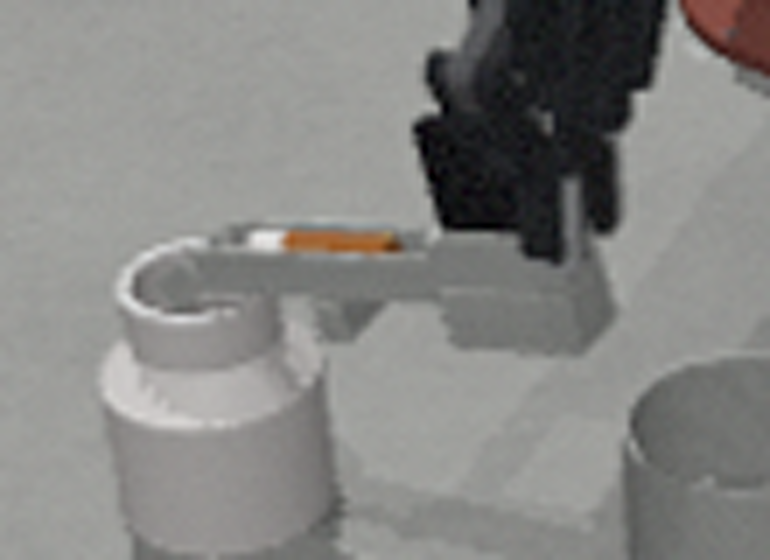

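View pics/t32.png

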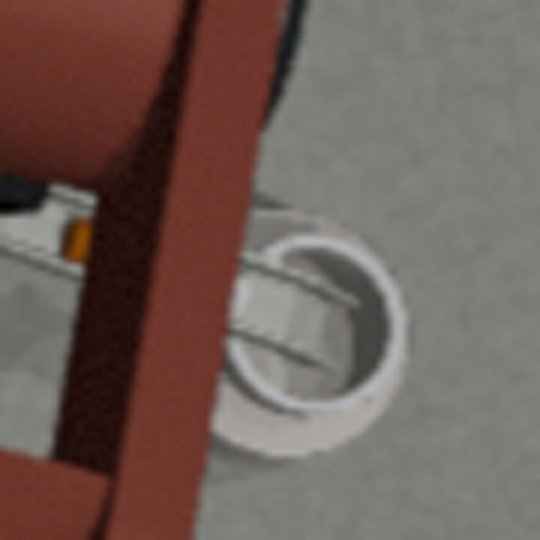

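>>> play_rows:
  slide:
    - [0, 0.2, 0]
    - [0, 0.1, 0]
    - [0, 0, 0]
    - [0, 0, 0]
    - [0, 0, 0]
    - [0, 0, 0]
  yaw: [0, 0, 0, 0, 0, 0]
  grip: [1, 1, 1, 1, 1, 1]

```text
time: 26.9
tool_pos: [0.5174, -0.0656, 0.1633]
tool_rot: [-0.412, 0.412, -0.575, 0.575]
contact_force: [-0.7, -0.5, -3.6]
gripper_width: 0.244
```

>>> play_rows:
  slide:
    - [0, 0, 0]
    - [0, 0, 0]
    - [0, 0, 0]
    - [0, 0, 0]
    - [0, 0, 0]
  yaw: [0, 0, 0, 0, 0]
  grip: [0.7, 0.55, 0.51, 0.5, 0.498]

```text
time: 27.4
tool_pos: [0.5174, -0.0656, 0.1633]
tool_rot: [-0.412, 0.412, -0.575, 0.575]
contact_force: [0.1, -0.3, -4.0]
gripper_width: 0.251
```

```bash
python3 - <<'E'
from h import *
plan([.5185,-.0645,.1625],-108.7)
vt("x")
f=cams.grab_frame("scene"); save("s33.png",f["image"][140:220,160:270],7)
E
```

```text
t 27.4 tcp [ 0.5174 -0.0656  0.1633] slide0 [-0.14  0.08  0.07] toolz deg -18.71 tooly [-0. -0. -1.] yaw -0.01 slide after yaw [-0.14  0.08  0.07]
F [ 0.1 -0.3 -4. ] w 0.251 j [-0.27 -0.13  1.93 -0.    1.35  0.06]
t 27.45 w 0.254 F [ 0.4  0.4 -3. ]
[261.3 138.3] A [ 0.5357 -0.0117  0.2825] B [ 0.5353 -0.0128  0.249 ] len 0.0336 tilt nose-down deg 87.9
[208.6 175.8] A [ 0.4934 -0.1366  0.1333] B [ 0.4798 -0.1767  0.1242] len 0.0433 tilt nose-down deg 12.1
```

View pics/s33.png

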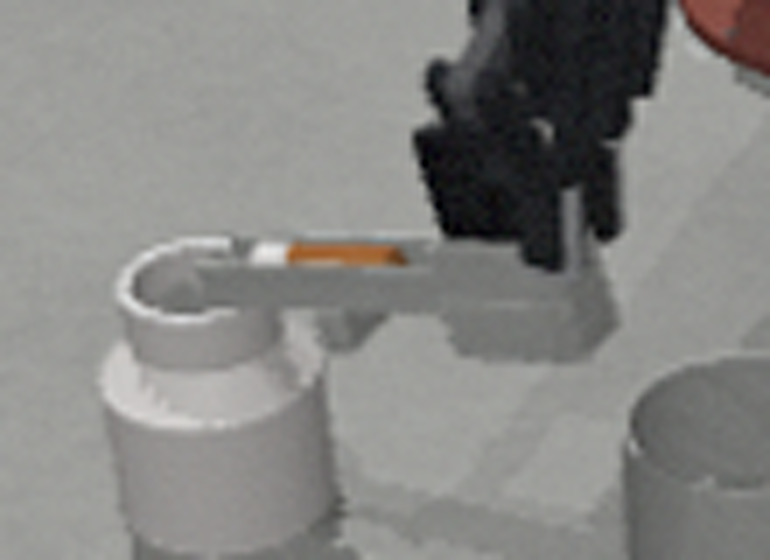

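>>> play_rows:
  slide:
    - [0, 0, 0]
    - [0.15, -0.3, 0]
    - [0.25, -0.5, 0]
    - [0.25, -0.5, 0]
    - [0, 0, 0]
  yaw: [0, 0, 0, 0, 0]
  grip: [0.495, 0.493, 0.493, 0.493, 0.493]

```text
time: 28.0
tool_pos: [0.5159, -0.0723, 0.1777]
tool_rot: [-0.412, 0.411, -0.574, 0.575]
contact_force: [0.7, 0.2, -3.2]
gripper_width: 0.257
```

```bash
python3 - <<'E'
from h import *
vt("x")
f=cams.grab_frame("scene"); save("s34.png",f["image"][140:220,160:270],7)
E
```

```text
t 28.05 w 0.257 F [ 0.7 -0.5 -4. ]
[261.2 138.7] A [ 0.5364 -0.0111  0.2512] B [ 0.5353 -0.0144  0.2748] len 0.0239 tilt nose-down deg -81.7
[206.1 174.1] A [ 0.4924 -0.1411  0.1401] B [ 0.4785 -0.1822  0.1245] len 0.0461 tilt nose-down deg 19.9
```

View pics/s34.png

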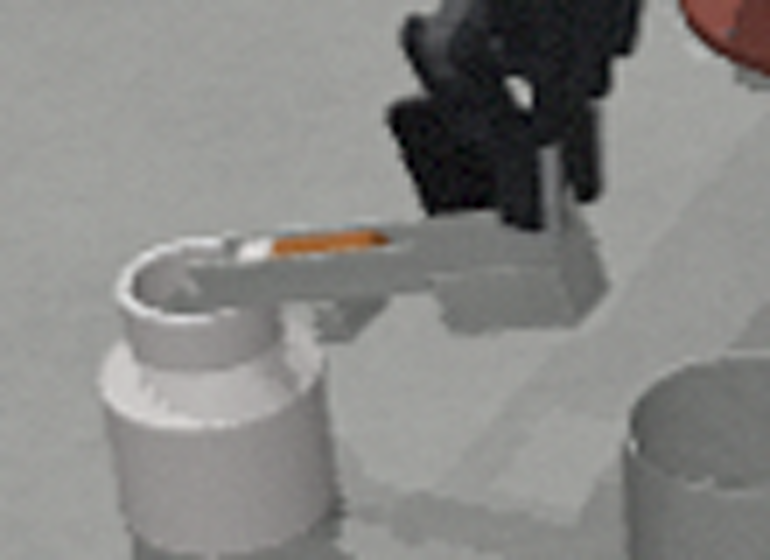

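It's pivoting on the rim as intended, about 18–20° now with the vial still lying in it. Carrying on around the arc.

>>> play_rows:
  slide:
    - [0.2, -0.35, 0]
    - [0.3, -0.5, 0]
    - [0.35, -0.5, 0]
    - [0.35, -0.5, 0]
    - [0.35, -0.5, 0]
    - [0, 0, 0]
  yaw: [0, 0, 0, 0, 0, 0]
  grip: [0.493, 0.493, 0.493, 0.493, 0.493, 0.493]

```text
time: 28.7
tool_pos: [0.5108, -0.0871, 0.2011]
tool_rot: [-0.412, 0.411, -0.574, 0.575]
contact_force: [0.8, 0.4, -2.6]
gripper_width: 0.258
```

```bash
python3 - <<'E'
from h import *
vt("x")
f=cams.grab_frame("scene"); save("s35.png",f["image"][120:220,160:270],6)
f=cams.grab_frame("top"); save("t35.png",f["image"][200:290,350:440],6)
E
```

```text
t 28.75 w 0.257 F [-0.6 -0.2 -3.2]
[261.  139.1] A [ 0.537  -0.0088  0.2509] B [ 0.5339 -0.0181  0.273 ] len 0.0241 tilt nose-down deg -66.0
```

View pics/s35.png

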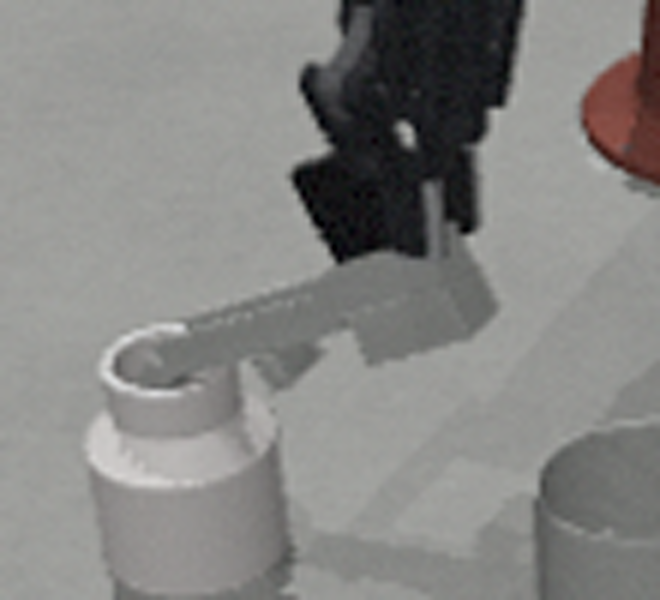

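View pics/t35.png

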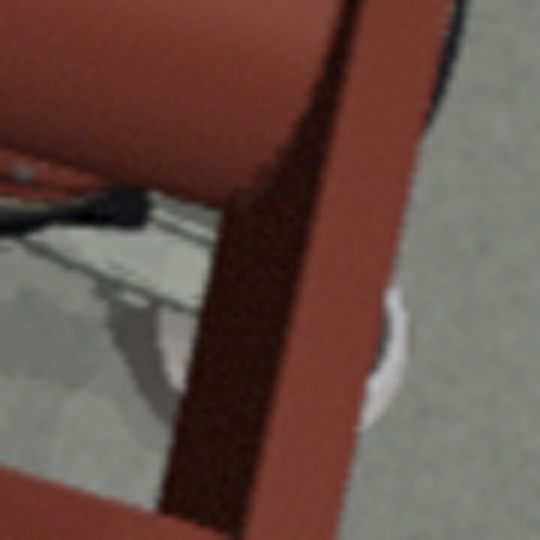

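>>> play_rows:
  slide:
    - [0.2, -0.25, 0]
    - [0.25, -0.3, 0]
    - [0, 0, 0]
    - [0, 0, 0]
  yaw: [0, 0, 0, 0]
  grip: [0.493, 0.493, 0.493, 0.493]

```text
time: 29.25
tool_pos: [0.509, -0.0908, 0.2055]
tool_rot: [-0.412, 0.412, -0.575, 0.575]
contact_force: [-0.3, 0.6, -2.9]
gripper_width: 0.256
```

```bash
python3 - <<'E'
from h import *
f=cams.grab_frame("scene"); save("s36.png",f["image"][155:205,160:230],11)
f=cams.grab_frame("wrist"); save("w36.png",f["image"])
print(readout.state()["contact_force"])
E
```

```text
[-0.87814088  0.91502143 -3.30598183]
```

View pics/s36.png

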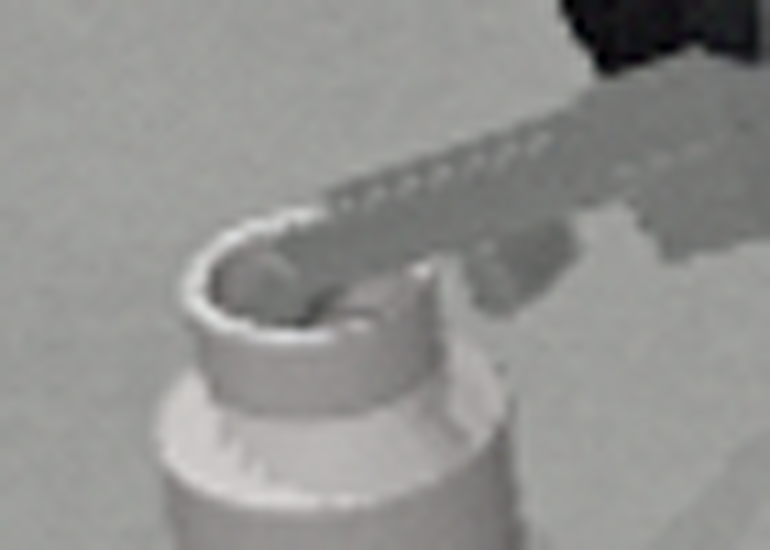

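View pics/w36.png

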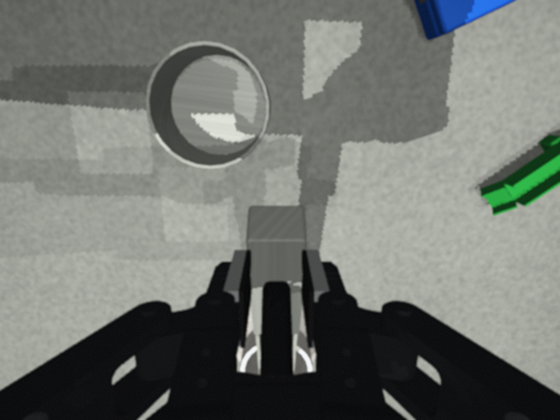

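>>> play_rows:
  slide:
    - [0.2, -0.25, 0]
    - [0.35, -0.4, 0]
    - [0.4, -0.4, 0]
    - [0.4, -0.4, 0]
    - [0.2, -0.2, 0]
    - [0, 0, 0]
    - [0, 0, 0]
  yaw: [0, 0, 0, 0, 0, 0, 0]
  grip: [0.493, 0.493, 0.493, 0.493, 0.493, 0.493, 0.493]

```text
time: 30.05
tool_pos: [0.5039, -0.1055, 0.2218]
tool_rot: [0.412, -0.412, 0.575, -0.575]
contact_force: [-0.3, -0.5, -3.7]
gripper_width: 0.255
```

```bash
python3 - <<'E'
from h import *
f=cams.grab_frame("scene"); save("s37.png",f["image"][110:210,160:260],7)
f=cams.grab_frame("top"); save("t37.png",f["image"][180:290,300:440],5)
print(readout.state()["contact_force"])
E
```

```text
[-0.49069145 -0.81528033 -3.63107247]
```

View pics/s37.png

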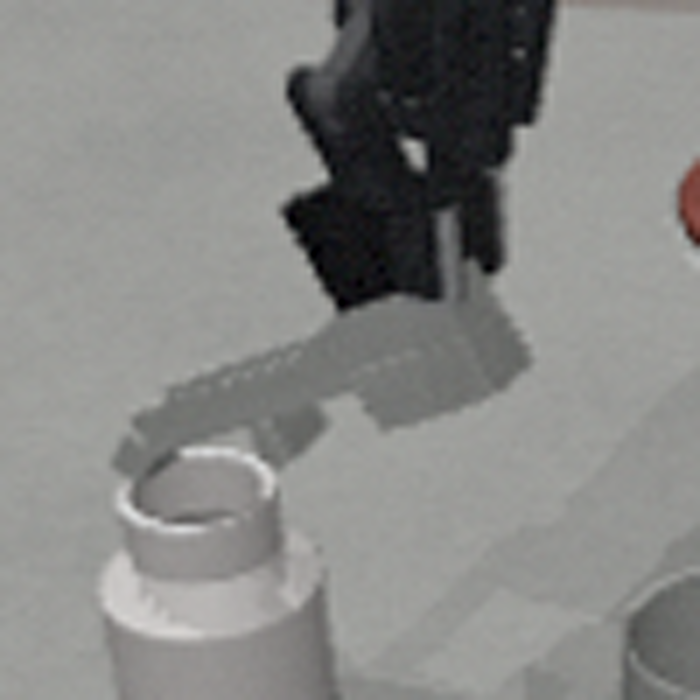

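View pics/t37.png

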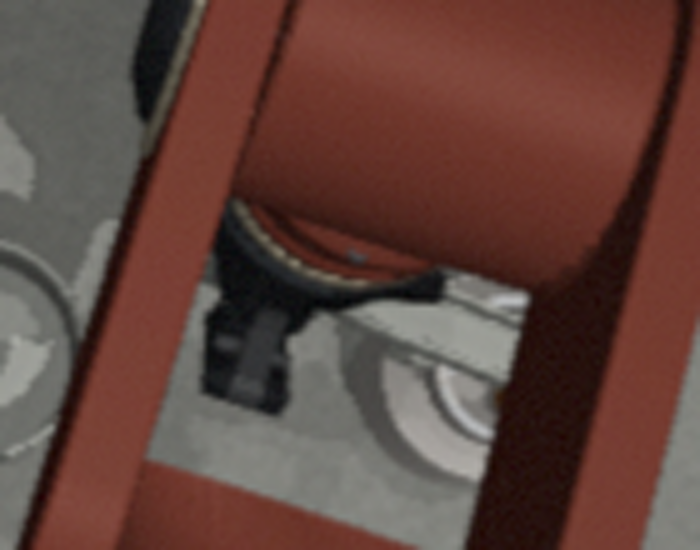

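The channel is empty in the top view and there is amber inside the jar at (500,395) in the crop, so the vial is in. I'll tighten, lift clear and check inside the jar on the way back.

>>> play_rows:
  slide:
    - [0, 0, 0]
    - [0, 0, 0]
    - [0, -0.5, 0]
    - [0, -1, 0]
    - [0, -1.5, 0]
    - [-1, -1, -0.2]
    - [-2, -0.5, -0.5]
    - [-3, 0, -0.8]
    - [-3.5, 0, -0.9]
    - [-3.5, 0, -0.9]
    - [-3.5, 0, -0.9]
    - [-3.5, 0, -0.9]
  yaw: [0, 0, 0, 0, 0, 0, 0, 0, 0, 0, 0, 0]
  grip: [0.7, 1, 1, 1, 1, 1, 1, 1, 1, 1, 1, 1]

```text
time: 31.35
tool_pos: [0.52, 0.1025, 0.2684]
tool_rot: [-0.413, 0.411, -0.574, 0.575]
contact_force: [1.1, -0.2, -2.5]
gripper_width: 0.241
```

>>> play_rows:
  slide:
    - [-3.5, 0, -0.9]
    - [-3.5, 0, -0.9]
    - [-3.5, 0, -0.9]
    - [-3.5, 0, -0.9]
    - [-3, 0, -0.8]
    - [-2, 0, -0.5]
    - [-1, 0, -0.3]
    - [0, 0, 0]
    - [0, 0, 0]
  yaw: [0, 0, 0, 0, 0, 0, 0, 0, 0]
  grip: [1, 1, 1, 1, 1, 1, 1, 1, 1]

```text
time: 32.25
tool_pos: [0.5347, 0.3061, 0.2672]
tool_rot: [-0.412, 0.412, -0.574, 0.575]
contact_force: [0.5, -0.6, -2.7]
gripper_width: 0.24
```

```bash
python3 - <<'E'
from h import *
plan([.535,.32,.2])
f=cams.grab_frame("scene"); save("s38.png",f["image"][100:250,300:460],5)
f=cams.grab_frame("top"); save("t38.png",f["image"][200:300,340:450],7); save("t38b.png",f["image"])
E
```

```text
t 32.25 tcp [0.5347 0.3061 0.2672] slide0 [-1.33  6.72 -0.42] toolz deg -18.72 tooly [ 0.    -0.001 -1.   ] F [ 0.5 -0.6 -2.7] w 0.24 j [ 0.4   0.02  1.61 -0.    1.52  0.73]
```

View pics/s38.png

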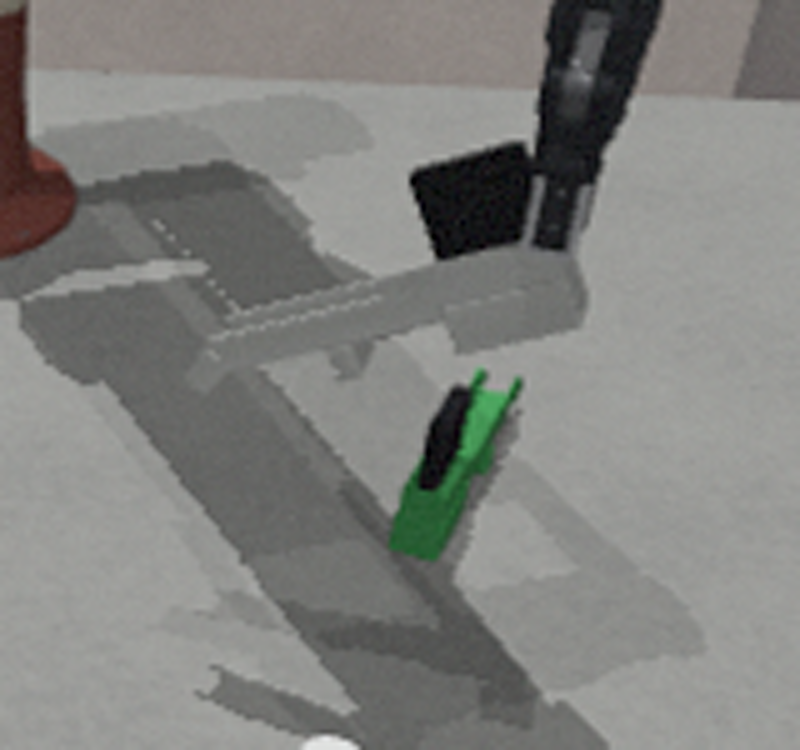

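View pics/t38.png

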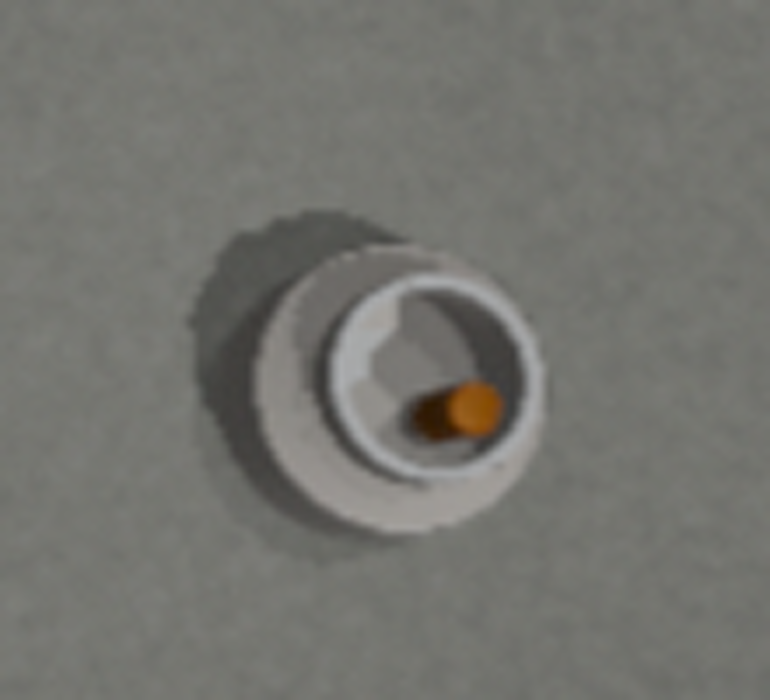

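View pics/t38b.png

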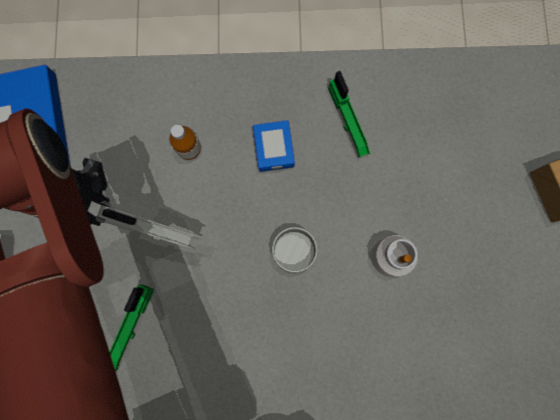

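>>> play_rows:
  slide:
    - [0, 1, 0]
    - [0, 2, 0]
    - [0, 2, 0]
    - [0, 2, 0]
    - [0, 2, 0]
    - [0, 1.5, 0]
    - [0, 1, 0]
    - [0, 0.7, 0]
    - [0, 0.4, 0]
    - [0, 0, 0]
    - [0, 0, 0]
  yaw: [0, 0, 0, 0, 0, 0, 0, 0, 0, 0, 0]
  grip: [1, 1, 1, 1, 1, 1, 1, 1, 1, 1, 1]

```text
time: 33.45
tool_pos: [0.5352, 0.3067, 0.1417]
tool_rot: [-0.413, 0.412, -0.575, 0.575]
contact_force: [-0.0, -0.4, -3.7]
gripper_width: 0.239
```

```bash
python3 - <<'E'
from h import *
plan([.535,.32,.2])
f=cams.grab_frame("scene"); save("s39.png",f["image"][120:250,300:440],5)
E
```

```text
t 33.45 tcp [0.5352 0.3067 0.1417] slide0 [-1.26 -5.83 -0.44] toolz deg -18.71 tooly [ 0.001  0.001 -1.   ] F [-0.  -0.4 -3.7] w 0.239 j [ 0.4   0.11  1.72 -0.    1.31  0.73]
```

View pics/s39.png

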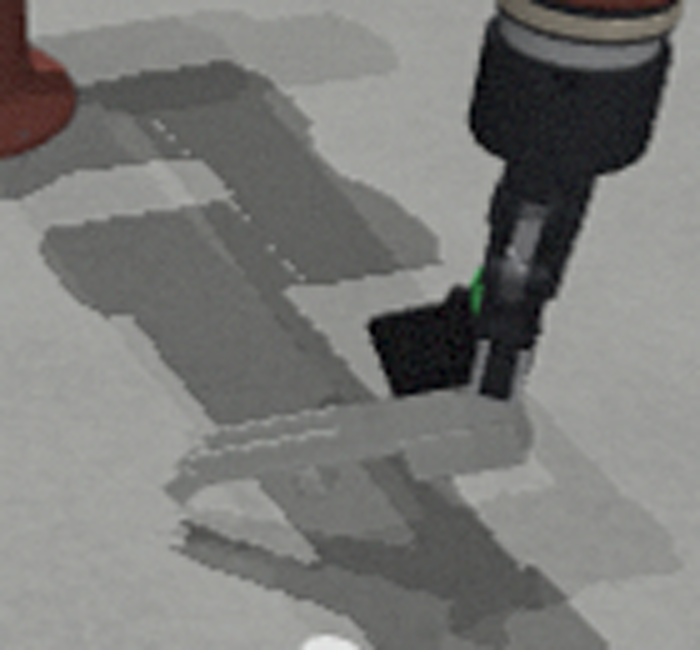

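>>> play_rows:
  slide:
    - [0, 0.5, 0]
    - [0, 0.5, 0]
    - [0, 0.5, 0]
    - [0, 0.3, 0]
    - [0, 0, 0]
  yaw: [0, 0, 0, 0, 0]
  grip: [1, 1, 1, 1, 0.6]

```text
time: 34.0
tool_pos: [0.5341, 0.3063, 0.1217]
tool_rot: [0.411, -0.413, 0.575, -0.574]
contact_force: [-0.4, -0.0, -3.0]
gripper_width: 0.238
```

>>> play_rows:
  slide:
    - [0, 0.2, 0]
    - [-0.2, 0.5, 0]
    - [-0.3, 0.6, 0]
    - [-0.3, 0.6, 0]
    - [-0.3, 0.6, 0]
    - [-0.3, 0.6, 0]
    - [0, 0, 0]
  yaw: [0, 0, 0, 0, 0, 0, 0]
  grip: [0.5, 0.497, 0.497, 0.497, 0.497, 0.497, 0.497]

```text
time: 34.7
tool_pos: [0.5387, 0.3199, 0.0906]
tool_rot: [0.412, -0.413, 0.575, -0.574]
contact_force: [0.5, 0.9, -1.9]
gripper_width: 0.261
```

```bash
python3 - <<'E'
from h import *
plan([.535,.32,.2])
f=cams.grab_frame("scene"); save("s40.png",f["image"][120:250,300:440],5)
E
```

```text
t 34.7 tcp [0.5387 0.3199 0.0906] slide0 [  0.12 -10.93  -0.37] toolz deg -18.68 tooly [-0.001 -0.001 -1.   ] F [ 0.5  0.9 -1.9] w 0.261 j [ 0.42  0.19  1.73 -0.    1.23  0.74]
```

View pics/s40.png

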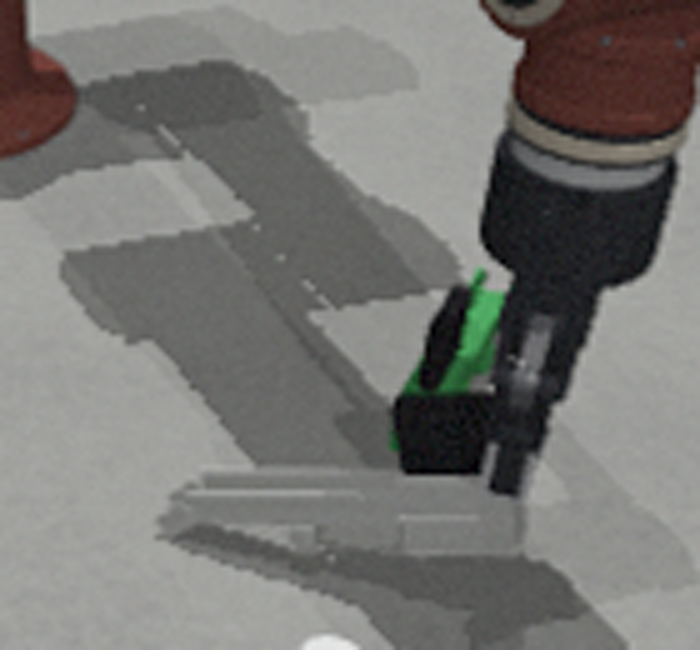

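>>> play_rows:
  slide:
    - [-0.2, 0.5, 0]
    - [-0.2, 0.6, 0]
    - [-0.15, 0.6, 0]
    - [-0.15, 0.6, 0]
    - [-0.1, 0.6, 0]
    - [-0.1, 0.5, 0]
    - [-0.1, 0.4, 0]
    - [-0.1, 0.3, 0]
    - [0, 0, 0]
  yaw: [0, 0, 0, 0, 0, 0, 0, 0, 0]
  grip: [0.497, 0.497, 0.497, 0.497, 0.497, 0.497, 0.497, 0.497, 0.497]

```text
time: 35.65
tool_pos: [0.5427, 0.3302, 0.0505]
tool_rot: [-0.412, 0.412, -0.575, 0.575]
contact_force: [0.9, 0.5, -1.0]
gripper_width: 0.251
```

```bash
python3 - <<'E'
from h import *
plan([.535,.32,.2])
f=cams.grab_frame("scene"); save("s41.png",f["image"][150:250,310:430],6)
E
```

```text
t 35.65 tcp [0.5427 0.3302 0.0505] slide0 [  1.22 -14.95  -0.41] toolz deg -18.7 tooly [-0. -0. -1.] F [ 0.9  0.5 -1. ] w 0.251 j [ 0.43  0.26  1.72 -0.    1.16  0.76]
```

View pics/s41.png

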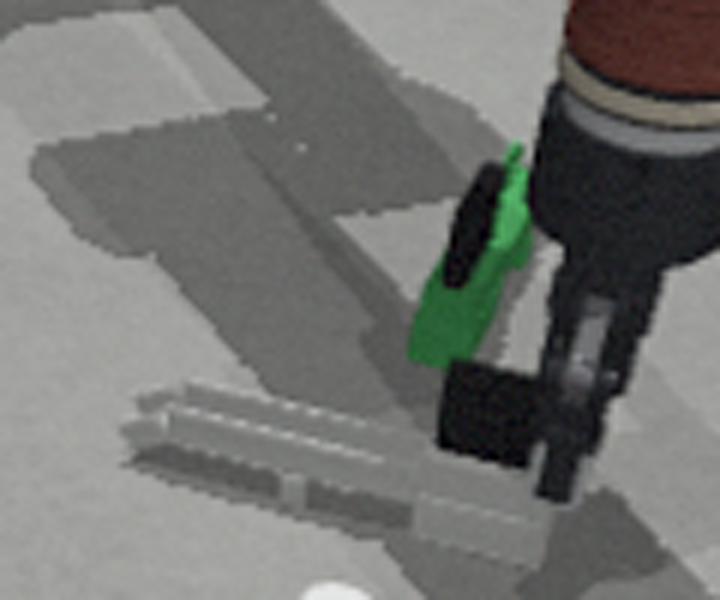

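Nearly flat. Lower 2 mm, open, and rise clear.

>>> play_rows:
  slide:
    - [0, 0.2, 0]
    - [0, 0, 0]
    - [0, 0, 0]
    - [0, 0, 0]
    - [0, 0, 0]
    - [0, -1, 0]
    - [0, -2, 0]
    - [0, -3, 0]
    - [0, -4, 0]
    - [0, -4, 0]
    - [0, 0, 0]
    - [0, 0, 0]
  yaw: [0, 0, 0, 0, 0, 0, 0, 0, 0, 0, 0, 0]
  grip: [0.49, 0.45, 0.3, 0.1, 0, 0, 0, 0, 0, 0, 0, 0]

```text
time: 36.9
tool_pos: [0.5436, 0.3306, 0.1914]
tool_rot: [-0.413, 0.411, -0.574, 0.575]
contact_force: [-0.8, 0.1, -1.2]
gripper_width: 0.497
```

```bash
python3 - <<'E'
from h import *
s=readout.state(); print(s["time"],s["tool_pos"],s["contact_force"],s["gripper_width"])
f=cams.grab_frame("scene"); save("s42.png",f["image"][150:250,310:430],6); save("s42b.png",f["image"])
f=cams.grab_frame("top"); save("t42.png",f["image"]); r=ray(f,(402.25,254),.1); print(r)
im=f["image"]
E
```

```text
36.9 [0.54363116 0.33056579 0.19143504] [-0.83176326  0.0981444  -1.24479429] 0.49686903289296813
[ 0.46507326 -0.21990864  0.1       ]
```

View pics/s42.png

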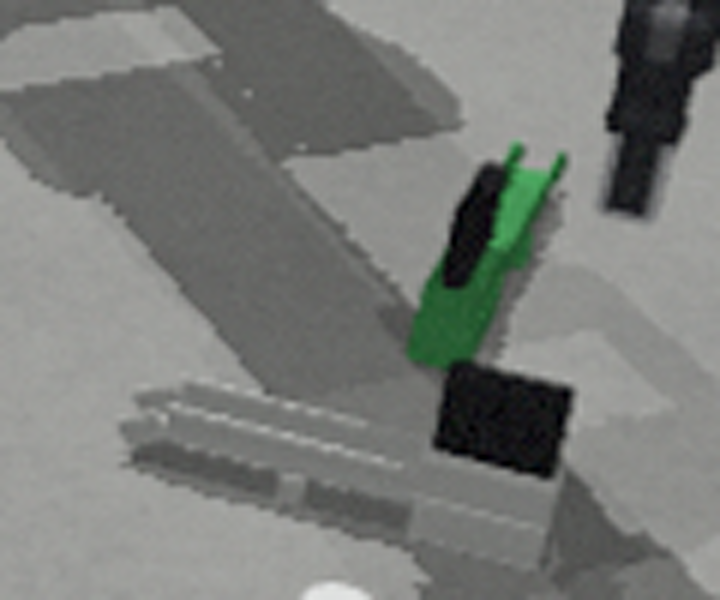

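View pics/s42b.png

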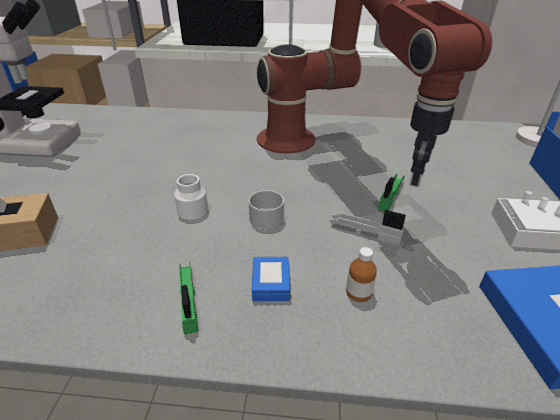

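View pics/t42.png

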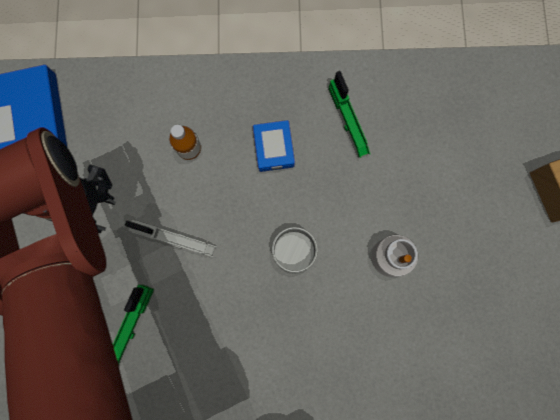

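The trough is flat on its feet and released, and the gripper is clear at z = 0.19. The vial is in the jar at top-view (406,259). The jar, beaker, box and bottle are at their starting pixels.

```bash
python3 - <<'E'
from plant import workorder
print(workorder.job_done())
E
```

```text
the job is handed in; nothing more can be done
None
```

The vial is in the jar, the empty trough is standing on its feet on the bench, and the job is handed in at about 37 s of the 72 s allowed. No verdict was reported.

**How I tilted it:** this interface cannot tilt the tool, so I did not use the handle fin for the pour. I gripped the top rear corner of the trough's tail block, put the lip into the mouth, then eased the grip. That let the trough pivot on the jar's rim as I raised the tail, and the vial slid in at between 20 and 30° of tilt.

**Last checks:**
- **Vial:** it stands inside the jar, seen from above, and the gripper never came near it.
- **Jar and other things:** the jar, beaker, slide box and reagent bottle are at their starting places in the pictures.
- **Trough and gripper:** the trough looks flat on its feet and released, and the gripper is well clear of it.

**What did not go to plan:**
- An early grip test on the fin slipped. The trough dropped about 3 cm back onto its feet, staying level with the vial still in it.
- The trough was carried about 11° nose-down rather than level, which is inside the 20° limit.
- At the end of the pour the trough stopped pivoting at about 33° and the lip rose out of the mouth. I had already paused about half a second at about 30° with the lip in the mouth. The vial had left the channel by then, but I saw it in the jar only afterwards, so the order of step 2 is inferred.

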